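Make the CV-joint shaker ready for a run

TASK

Get the vibrating cleaning deck ready to run: first turn its isolator fully to off (anticlockwise), then, while it is off, lay one hold-down bar across the two rails over every CV joint that stands on the deck, each bar flat in its pair of notches and about centred, and slide every scraper on the bench blade first into a slot of the rack until it is fully home. Only when all that is done, turn the isolator fully back to on. Spare bars may stay on the bench; leave the joints standing in their places and do not disturb the tub, the battery or the wrench.

Things in the scene. Friction and masses are not known exactly. Their poses are not given: they have to be found in the camera images.
- shaker: fixed vibratory deck, 200 x 240 mm. Origin: centre of its underside, z up; deck top at z = 40 mm. Two dark rails run along y at x = -78 and +78 mm, 14 mm thick, tops at z = 124 mm. Facing notches in both at y = -80, 0, +80 mm, 30 mm wide, floor at z = 114 mm: a seated bar lies along x, its origin at z = 114 mm, 4 mm above a joint's stub
- bar0: steel hold-down bar 200 x 24 x 10 mm (0.3 to 0.5 kg) with a dark upstanding grip block in the middle of its top (40 mm along the bar, 16 mm across, from 10 to 38 mm above the underside). Origin: centre of the underside; x along the bar, z up. The three bars are alike and lie on the bench at the start
- bar1: steel hold-down bar 200 x 24 x 10 mm (0.3 to 0.5 kg) with a dark upstanding grip block in the middle of its top (40 mm along the bar, 16 mm across, from 10 to 38 mm above the underside). Origin: centre of the underside; x along the bar, z up. The three bars are alike and lie on the bench at the start
- bar2: steel hold-down bar 200 x 24 x 10 mm (0.3 to 0.5 kg) with a dark upstanding grip block in the middle of its top (40 mm along the bar, 16 mm across, from 10 to 38 mm above the underside). Origin: centre of the underside; x along the bar, z up. The three bars are alike and lie on the bench at the start
- cv0: loose steel CV joint, about 0.8 kg, standing in bay 0 of the shaker (local y = -80 mm): bell 64 mm across, 44 mm high, with a stub of 22 mm diameter on top, 70 mm high in all. Origin: centre of the underside, z up. May be absent: then that bay is empty
- cv1: loose steel CV joint, about 0.8 kg, standing in bay 1 of the shaker (local y = 0 mm): bell 64 mm across, 44 mm high, with a stub of 22 mm diameter on top, 70 mm high in all. Origin: centre of the underside, z up. May be absent: then that bay is empty
- cv2: loose steel CV joint, about 0.8 kg, standing in bay 2 of the shaker (local y = 80 mm): bell 64 mm across, 44 mm high, with a stub of 22 mm diameter on top, 70 mm high in all. Origin: centre of the underside, z up. May be absent: then that bay is empty
- rack: fixed low aluminium scraper rack, 80 x 212 x 22 mm. Origin: centre of its underside, z up. Three slots at bench level (the bench is their floor) open in its front face, x = -40 mm, at y = -70, 0, +70 mm, each 48 mm wide, 14 mm high, 72 mm deep to +x; a black line on the roof runs over each. The handle is too thick to enter and stops at the front face when home (scraper origin at x = -82 mm)
- slot0 (a point): middle of the mouth of rack slot 0, at bench height; x points into the slot
- slot1 (a point): middle of the mouth of rack slot 1, at bench height; x points into the slot
- slot2 (a point): middle of the mouth of rack slot 2, at bench height; x points into the slot
- scraper0: scraper lying flat on the bench, may be absent: wooden handle 85 x 22 x 24 mm, and a flat steel blade 40 mm wide, 4 mm thick, flush with the handle's underside, that stands 62 mm out of the handle. Origin: centre of the handle's underside; x points to the blade (tip at x = 104 mm), z up. 0.12 kg. All scrapers are alike
- scraper1: scraper lying flat on the bench, may be absent: wooden handle 85 x 22 x 24 mm, and a flat steel blade 40 mm wide, 4 mm thick, flush with the handle's underside, that stands 62 mm out of the handle. Origin: centre of the handle's underside; x points to the blade (tip at x = 104 mm), z up. 0.12 kg. All scrapers are alike
- scraper2: scraper lying flat on the bench, may be absent: wooden handle 85 x 22 x 24 mm, and a flat steel blade 40 mm wide, 4 mm thick, flush with the handle's underside, that stands 62 mm out of the handle. Origin: centre of the handle's underside; x points to the blade (tip at x = 104 mm), z up. 0.12 kg. All scrapers are alike
- scraper0_tip (a point): middle of the front edge of scraper0's blade, 104 mm ahead of the handle's centre, 2 mm above the underside
- scraper1_tip (a point): middle of the front edge of scraper1's blade, 104 mm ahead of the handle's centre, 2 mm above the underside
- scraper2_tip (a point): middle of the front edge of scraper2's blade, 104 mm ahead of the handle's centre, 2 mm above the underside
- isolator_base: fixed grey housing of the rotary isolator, 80 x 80 x 44 mm, with a yellow disc on top. Origin: centre of its underside
- isolator_grip (a point): grip point of the isolator's black bar handle, on its upright turning axis, 69 mm above the bench. The handle is 56 mm long, 14 mm wide and stands from 53 to 83 mm above the bench; the point's x axis points along it to its white-marked end and turns with it
- isolator (a joint): angle of the isolator handle, 0 (OFF stop, handle along the housing's x axis) to 1.57 (ON stop); it grows clockwise seen from above. Stiff (about 0.12 N m), stays where it is left
- grease_tub: bystander: grey grease tub, 72 mm diameter, 75 mm high
- battery: bystander: drill battery pack, 75 x 110 x 65 mm
- wrench: bystander: steel wrench lying on the bench
Not all that is in view belongs to the job. Leave any orange look-alike of the bar1 alone. What is shaped like the bar2 but turquoise is not meant.

How it is judged:
By the outcome, as a careful person would: the job done as asked, in the order asked, and still so for the second after the job is handed in, with the robot touching nothing.
Of cv0, cv1, cv2 only 2 to 3 are there at a start; the rules pass over those that are not, and their reading is None.
Of scraper0, scraper1, scraper2 only 2 to 3 are there at a start; the rules pass over those that are not, and their reading is None.
At some moment in a run one of bar0, bar1, bar2, scraper0, scraper1, scraper2 may be knocked a few centimetres aside while the robot is not near it.
Once in a run the grip may slacken for a moment while it holds something.
It also fails if it takes over 210 s, if anything falls off the work surface, if the arm or the gripper's body presses on something with over 40 N, if the wrist force passes 120 N, or if a joint passes its speed limit or range.

ROBOT

A 7-joint arm with a two-finger parallel gripper is mounted at the origin on the work surface. World frame = base frame: x ahead of the robot, y to its left, z up, the work surface at z = 0. Lengths are in m, angles in rad, forces in N, time in s.
With the tool pointing down it reaches from about 0.425 to 0.925 m from the base axis. Payload 6.8 kg.
Tool frame: the origin (TCP) lies where the fingers leave the gripper's body, on its centre line; the fingertips stand 73 mm ahead of it and the grasp point (between the pads) lies 54 mm ahead of it; z points along the fingers, y is the direction in which the jaws open and shut (so a half turn about z gives the same grasp; the last joint's range is limited). The gripper opens to 85 mm and grips with 20 to 120 N. Pads are 22 mm wide; open, the fingers measure 114 mm over their backs; the gripper's body (76 mm by 85 mm) begins 54 mm behind the grasp point. The pads swing forward as they close: fully open they stand 13 mm farther back than shut.
Start: joints at [1.204, 0.477, 0.022, 1.555, -0.011, 1.109, -0.083], TCP at [0.173, -0.653, 0.304] pointing down, gripper open.
Joint ranges: [-2.96, 2.96], [-0.34, 2.1], [-1.41, 1.46], [0.24, 2.44], [-1.37, 4.51], [0.17, 1.92], [-2.96, 2.96]. Speed limits (rad/s): [2.39, 2.39, 3.14, 3.14, 3.14, 3.14, 3.14].

INTERFACE

Orientations are given as a rotation vector (axis times angle).
In Python, from bench import r gives the robot as it stands.
- The arm moves only by the shell command python3 -m handwheel 'ROWS' [FORCE]. ROWS is JSON, a list that holds one entry, the list of rows, each a list of 7 numbers: the shift along the world's x, y, z in m, then the turn, a rotation vector about the world's x, y, z in rad, then the finger opening in m, from 0 to 0.0854. A call has 1 to 10 rows; each row shifts and turns the commanded pose from where the row before left it; what a row does not reach is not made up. A row lasts 1/12 s, in which the tool goes at most 41.7 mm and 7.16 degrees, less where a joint would pass 70% of its speed; a pose out of reach is approached as far as the arm can. A call is refused whole if a number of a shift passes 0.0417 or a number of a turn 0.125, either way. A call with a gripper value outside its range is refused whole. The fingers move at their own pace and stop on an object; FORCE is the grip in N (left out, the last holds). Time passes only in rows, so rows that do not move let the fingers close. It gives the time, the measured TCP pose, the force and the opening at its end, in the units of the state.
- r.get_obs(): the state, without advancing time (a new reading comes with each control period).
- r.grab_frame(name): name is "scene" or "top" or "wrist"; returns (picture, depth): 400x640x3 uint8, red, green, blue; 400x640 float32, m along the optical axis (not along the pixel's ray), 0 where there is no reading.
- r.get_calibration(name): a dict with "vertical_fov" (degrees; the focal length in pixels is half the picture's height over the tangent of half this angle, whatever the lens; pixels are square), "cx", "cy" (the principal point, pixels), "k1" (the pictures are not rectified: a ray, as slopes to the right and down, at radius r is drawn at 1 + k1 r^2 times it, then the intrinsics apply), "R" (3x3) and "t" (3): a world point X has camera coordinates R X + t; the wrist camera has in their place "T_tool_cam" (4x4, takes a point from camera to tool coordinates, whose origin is the TCP and whose axes are the flange's). Camera axes: x right, y down, z forward; pixel columns grow to the right and rows downward; lengths in m; the calibration is good to about 2 mm. A picture is of the moment at which its call begins: read the wrist's pose just before it. get_calibration takes no time and is no camera call.
- r.hand_in(): hands the job in, once; it reports no verdict.
Trained networks look in the newest picture that a camera, given by its name, has taken for a name from the list of things; names that differ only in an ending like _2 or _b are one class to them, and where a whole thing is asked for, a point or a joint stands for the part that bears it (a point fixed in the world has none). Each returns a list of dicts, best first, with "p" (0 to 1); they miss things now and then, are a little off and sometimes report something else, mostly with a low value. They report only what shows in the picture. A call takes as long as a camera call. They do not tell look-alikes from the thing itself.
- r.masks_of(label, camera): "pixels" (400x640 bool, what is visible of it) and "at" ([column, row] in pixels, amid what is visible of it).
The state is a dict: "clock": time; "joints": joint angles; "qvel": joint speeds; "tau": joint torques, N m; "tcp_pos": TCP position; "orientation": TCP orientation; "contact_force": force on the tool from outside, world axes, zero at the start; "moment": the same for the moment, N m; "grip_width": finger opening in m.
Only numpy, scipy, OpenCV 4.12 (cv2) and the standard library are available. Lean on these libraries where they do the work, as an engineer would, in place of code of your own. Each camera call takes 0.05 s, during which the arm holds its last target.

## Working session

There is one attempt and no reset: what is moved stays moved. The work goes in short steps, Python scripts to look and compute and a shell command to move; the robot and the scene stay as the last step left them, time stands still between calls to the robot, and variables do not carry over. Pictures are saved under pics/ and viewed, and the job is handed in when it is done.

```bash
ls; mkdir -p pics
cat > h.py <<'E'
import numpy as np, cv2
from bench import r
from scipy.spatial.transform import Rotation as Rn
def cam(name):
    c=r.get_calibration(name); f=200/np.tan(np.radians(c["vertical_fov"])/2)
    if name=="wrist":
        o=r.get_obs(); T=np.array(c["T_tool_cam"]); R=Rn.from_rotvec(o["orientation"]).as_matrix()
        Rw=R@T[:3,:3]; tw=R@T[:3,3]+np.array(o["tcp_pos"])
    else:
        Rw=np.array(c["R"]).T; tw=-Rw@np.array(c["t"])
    return c,f,Rw,tw
def rays(c,f,uv):
    uv=np.asarray(uv,float).reshape(-1,2)
    d=(uv-[c["cx"],c["cy"]])/f
    s=d.copy()
    for _ in range(20): s=d/(1+c["k1"]*(s**2).sum(1,keepdims=True))
    return np.c_[s,np.ones(len(s))]
def cloud(cm,D):
    c,f,Rw,tw=cm
    vv,uu=np.mgrid[0:400,0:640]
    P=rays(c,f,np.c_[uu.ravel(),vv.ravel()])*D.reshape(-1,1)
    W=P@Rw.T+tw; W[D.ravel()<=0]=np.nan
    return W.reshape(400,640,3)
def onplane(cm,uv,z):
    c,f,Rw,tw=cm
    d=rays(c,f,uv)@Rw.T
    return tw+d*((z-tw[2])/d[:,2:3])
def proj(cm,X):
    c,f,Rw,tw=cm
    p=(np.asarray(X,float).reshape(-1,3)-tw)@Rw
    s=p[:,:2]/p[:,2:]; s=s*(1+c["k1"]*(s**2).sum(1,keepdims=True))
    return s*f+[c["cx"],c["cy"]]
def save(n,I): cv2.imwrite("pics/"+n,cv2.cvtColor(I,cv2.COLOR_RGB2BGR))
E
python3 - <<'E'
from h import *
print({k:v for k,v in r.get_obs().items()})
for n in("scene","top","wrist"):
    cm=cam(n);I,D=r.grab_frame(n); save(n+"0.png",I); np.savez(n+"0.npz",I=I,D=D)
    print(n,cm[0]["vertical_fov"],cm[0]["k1"],cm[3],cm[2].round(3).tolist())
E
```

```text
pics
{'clock': 0.0, 'joints': array([ 1.20390064,  0.47781363,  0.02236176,  1.55645095, -0.01148388,
        1.10930324, -0.08312583]), 'qvel': array([ 9.80087514e-04, -1.77838586e-04,  8.37318235e-04, -5.72885682e-04,
       -6.88045403e-05, -1.68190105e-04,  1.15037407e-06]), 'tau': array([ 4.98897589e-04, -5.96445322e+01,  1.60808779e+00, -2.81204438e+01,
        1.24809542e-02,  9.42626910e-03,  3.84603309e-07]), 'tcp_pos': array([ 0.17260491, -0.65208274,  0.30291717]), 'orientation': array([-3.11354340e+00, -4.05123311e-01,  6.25438721e-04]), 'contact_force': array([-0.10696599,  0.16604702,  0.75871205]), 'moment': array([-0.00315816,  0.03234651,  0.02488126]), 'grip_width': 0.08535156170390697}
scene 47.36702822125886 -0.10494502183262858 [ 1.28870996 -0.08712423  1.21593902] [[0.029, 0.823, -0.567], [1.0, -0.029, 0.009], [-0.009, -0.567, -0.824]]
top 50.70309348929952 -0.106018296612559 [ 0.41051947 -0.05889787  1.16077658] [[0.0, -0.997, 0.081], [-1.0, -0.0, 0.003], [-0.003, -0.081, -0.997]]
wrist 61.52350545385588 -0.04143477893807613 [ 0.2468167 -0.6336003  0.3734449] [[0.257, -0.924, -0.282], [-0.966, -0.246, -0.074], [-0.001, 0.291, -0.957]]
```

View pics/top0.png

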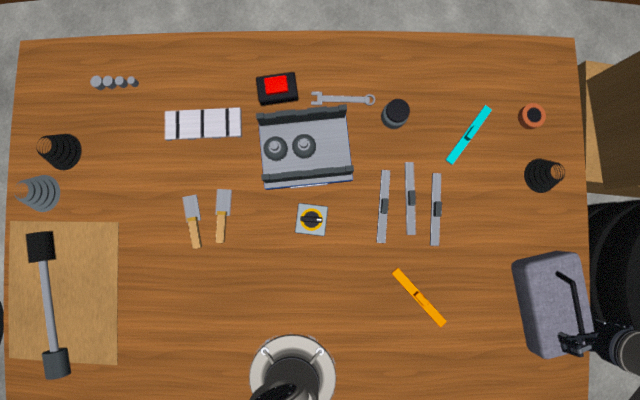

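View pics/scene0.png

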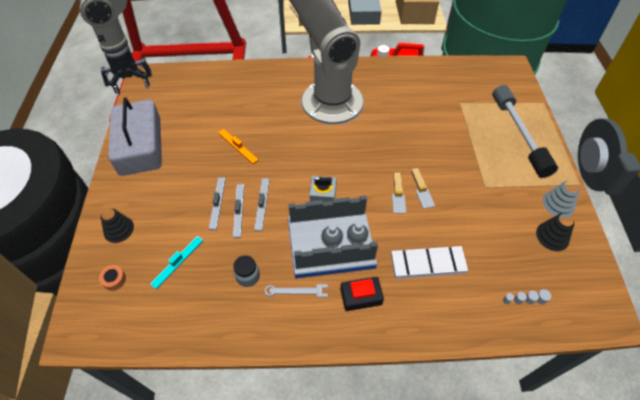

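The top view shows three steel bars (about 384,205; 411,198; 436,208). The orange (419,297) and turquoise (469,134) look-alikes are not meant. There are two joints (274,147; 304,146), two scrapers (192,220; 223,215), the rack (203,124) and the isolator (311,219). Next I'll measure these and look at a close crop.

```bash
cat > meas.py <<'E'
from h import *
def fit(W,m,zr):
    P=W[m]; P=P[np.isfinite(P).all(1)]; P=P[(P[:,2]>zr[0])&(P[:,2]<zr[1])]
    rc=cv2.minAreaRect(P[:,:2].astype(np.float32)*1000)
    return P,rc
if __name__=="__main__":
    cm=cam("top"); I,D=r.grab_frame("top"); W=cloud(cm,D); np.savez("t.npz",I=I,D=D)
    for l in ["shaker","bar0","cv0","rack","scraper0","isolator_base","isolator_grip","grease_tub","battery","wrench"]:
        for d in r.masks_of(l,"top")[:5]:
            m=d["pixels"]; P=W[m]; P=P[np.isfinite(P).all(1)]
            if d["p"]<.3: print(l,"low",d["p"],d["at"]);continue
            zs=np.percentile(P[:,2],[5,50,95])
            rc=cv2.minAreaRect(P[:,:2].astype(np.float32)*1000)
            print(l,round(d["p"],2),np.round(d["at"]),m.sum(),"z",zs.round(3),"rect",np.round(rc[0],1),np.round(rc[1],1),round(rc[2],1),"med",np.median(P[:,:2],0).round(4))
E
python3 meas.py
python3 - <<'E'
from h import *
z=np.load("t.npz");I=z["I"]
save("crop1.png",cv2.resize(I[90:260,150:460],None,fx=2.5,fy=2.5,interpolation=cv2.INTER_CUBIC))
E
```

```text
shaker 0.96 [314. 146.] 6163 z [0.036 0.042 0.125] rect [631.  -34.9] [227.6 260.5] 6.8 med [ 0.6219 -0.0464]
shaker 0.75 [438. 208.] 730 z [0.004 0.011 0.038] rect [ 459.  -394.4] [ 31.1 203.6] 86.5 med [ 0.4588 -0.3918]
shaker low 0.28 [202.8, 125.5]
bar0 0.95 [386. 210.] 704 z [0.002 0.011 0.039] rect [ 464.7 -249.9] [ 29.1 198.8] 84.7 med [ 0.4623 -0.2473]
bar0 0.92 [470. 136.] 573 z [0.007 0.011 0.04 ] rect [ 667.8 -495.4] [ 25.4 198.9] 52.8 med [ 0.6625 -0.4882]
bar0 0.85 [439. 210.] 716 z [0.006 0.011 0.039] rect [ 456.4 -397.5] [ 34.1 199.1] 87.2 med [ 0.4549 -0.3915]
bar0 0.71 [420. 295.] 683 z [0.003 0.01  0.039] rect [ 216.3 -345. ] [200.3  28.3] 42.0 med [ 0.2219 -0.3368]
bar0 0.69 [275.  86.] 1130 z [0.027 0.047 0.068] rect [788.   42.8] [ 76.6 108.3] 8.4 med [0.7798 0.0411]
cv0 0.95 [302. 144.] 482 z [0.056 0.076 0.111] rect [621.6 -30.7] [66.7 63. ] 76.7 med [ 0.6173 -0.0319]
cv0 0.79 [277. 147.] 476 z [0.055 0.076 0.111] rect [615.2  41.6] [63.7 60.2] 0.3 med [0.611  0.0394]
rack 0.77 [203. 126.] 2236 z [0.018 0.023 0.026] rect [697.6 255.3] [ 92.5 224.6] 2.4 med [0.6
[... 348 characters left out ...]
rip 0.61 [309. 217.] 223 z [0.051 0.058 0.086] rect [429.2 -49.6] [41.3 39.2] 43.9 med [ 0.4279 -0.0494]
isolator_grip 0.38 [313. 219.] 881 z [0.042 0.047 0.084] rect [428.4 -51.1] [79.3 79.7] 82.8 med [ 0.4278 -0.0517]
grease_tub 0.93 [396. 115.] 624 z [0.024 0.074 0.078] rect [ 711.3 -278.6] [66.6 64.3] 8.7 med [ 0.7067 -0.2758]
grease_tub 0.72 [437. 209.] 716 z [0.004 0.011 0.038] rect [ 455.2 -393.9] [ 31.  196.4] 86.2 med [ 0.4549 -0.3911]
battery 0.66 [278.  87.] 1161 z [0.027 0.046 0.068] rect [788.8  43.5] [ 78.4 107.8] 7.8 med [0.7795 0.0412]
battery low 0.22 [408.8, 197.6]
wrench 0.8 [338.  98.] 452 z [0.001 0.007 0.011] rect [ 765.8 -139.5] [171.8  34.4] 88.4 med [ 0.7651 -0.1328]
```

View pics/crop1.png

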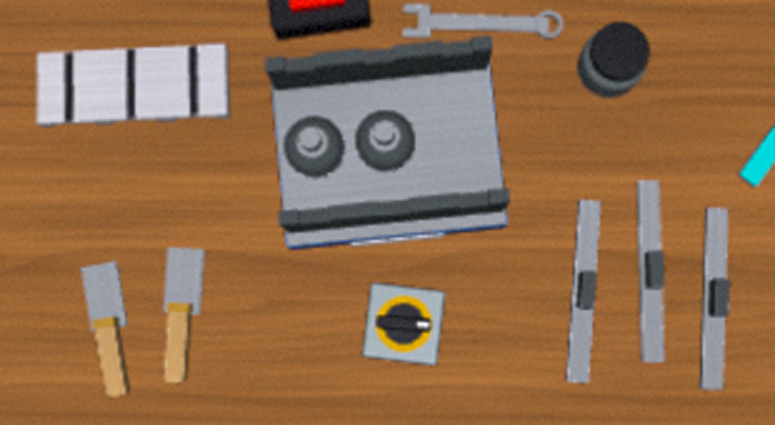

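The crop confirms the choice: three grey bars on the right, white end of the handle at (422,324) pointing to -y, which is ON. I'll move towards the isolator, turning the wrist on the way.

```bash
python3 -m handwheel '[[[0.025,0.032,0.004,0,0,0.12,0.0854],[0.025,0.032,0.004,0,0,0.12,0.0854],[0.025,0.032,0.004,0,0,0.12,0.0854],[0.025,0.032,0.004,0,0,0.12,0.0854],[0.025,0.032,0.004,0,0,0.12,0.0854],[0.025,0.032,0.004,0,0,0.12,0.0854],[0.025,0.032,0.004,0,0,0.12,0.0854],[0.025,0.032,0.004,0,0,0.12,0.0854],[0.025,0.032,0.004,0,0,0.12,0.0854],[0.025,0.032,0.004,0,0,0.12,0.0854]]]' 40
python3 -m handwheel '[[[0.001,0.04,-0.004,0,0,0,0.0854],[0.001,0.04,-0.004,0,0,0,0.0854],[0.001,0.04,-0.004,0,0,0,0.0854],[0.001,0.04,-0.004,0,0,0,0.0854],[0.001,0.04,-0.004,0,0,0,0.0854],[0.001,0.04,-0.004,0,0,0,0.0854],[0.001,0.04,-0.004,0,0,0,0.0854],[0,0,0,0,0,0,0.0854],[0,0,0,0,0,0,0.0854],[0,0,0,0,0,0,0.0854]]]'
python3 - <<'E'
from h import *
cm=cam("wrist");I,D=r.grab_frame("wrist"); save("w1.png",I); np.savez("w1.npz",I=I,D=D)
print(cm[3],cm[2][:,2]); o=r.get_obs(); print(o["tcp_pos"],Rn.from_rotvec(o["orientation"]).as_matrix()[:2,0], o["joints"])
W=cloud(cm,D); np.save("w1W.npy",W)
E
```

```text
clock: 1.53
tcp_pos: [0.4236, -0.3309, 0.3445]
orientation: [2.336, 2.1, -0.0]
contact_force: [1.8, -1.1, -0.1]
grip_width: 0.0855
clock: 2.37
tcp_pos: [0.4298, -0.053, 0.3161]
orientation: [2.342, 2.093, -0.0]
contact_force: [0.1, -1.0, -0.3]
grip_width: 0.0856
[0.44010447 0.02078559 0.386472  ] [-0.03075798 -0.29119513 -0.9561691 ]
[ 0.4298304  -0.05359613  0.31603794] [0.11323114 0.9935686 ] [ 0.54532531  0.10144714 -0.59372391  2.05479664  0.06774446  1.0034325
 -0.19591838]
```

View pics/w1.png

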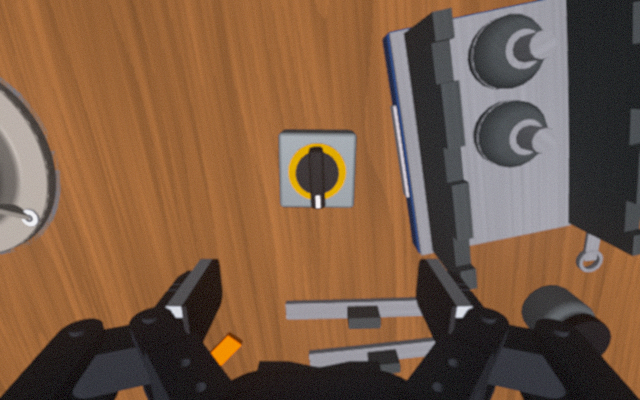

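The wrist view shows the handle at (317,177), white end downward (-y), almost in line with the tool. The housing spans 279–355 by 130–207.

Run:
```python
from h import *
W=np.load("w1W.npy")
m=np.zeros((400,640),bool); m[120:220,265:370]=1
for lo,hi in((.075,.09),(.038,.0465)):
    k=m&(W[...,2]>lo)&(W[...,2]<hi); P=W[k]; rc=cv2.minAreaRect(P[:,:2].astype(np.float32)*1000); print(k.sum(),np.median(P[:,2]),rc)
    c=P[:,:2]-P[:,:2].mean(0); print(np.linalg.svd(c,full_matrices=False)[2][0])
k=m&(W[...,2]>.03); print(np.histogram(W[k][:,2],np.arange(.04,.09,.003)))
```

```text
871 0.08313761596051272 ((430.3822937011719, -52.07225036621094), (56.5655403137207, 13.95231819152832), 86.23704528808594)
[-0.06660679 -0.9977793 ]
3127 0.044235581965381854 ((430.46868896484375, -51.899932861328125), (80.3393783569336, 80.3268051147461), 83.20347595214844)
[ 0.98090401 -0.19449247]
(array([ 387, 2570,  976,   50,  785,   14,    4,   10,    4,   11,    4,
          7,    5,  115,  724,   25]), array([0.04 , 0.043, 0.046, 0.049, 0.052, 0.055, 0.058, 0.061, 0.064,
       0.067, 0.07 , 0.073, 0.076, 0.079, 0.082, 0.085, 0.088]))
```

```bash
python3 -m handwheel '[[[0.0006,0.0015,-0.035,0,0,0.047,0.06],[0,0,-0.035,0,0,0,0.06],[0,0,-0.035,0,0,0,0.06],[0,0,-0.035,0,0,0,0.06],[0,0,-0.035,0,0,0,0.06],[0,0,-0.01,0,0,0,0.06],[0,0,0,0,0,0,0.06]]]' 
python3 -m handwheel '[[[0,0,0,0,0,0,0.0],[0,0,0,0,0,0,0.0],[0,0,0,0,0,0,0.0],[0,0,0,0,0,0,0.0],[0,0,0,0,0,0,0.0],[0,0,0,0,0,0,0.0]]]' 60
python3 - <<'E'
from h import *
o=r.get_obs(); print(o["tcp_pos"],o["orientation"],Rn.from_rotvec(o["orientation"]).as_matrix()[:2,0], o["joints"],o["contact_force"])
E
```

```text
clock: 3.0
tcp_pos: [0.4288, -0.0521, 0.1288]
orientation: [-2.291, -2.143, 0.006]
contact_force: [-0.1, -0.1, 0.4]
grip_width: 0.0599
clock: 3.5
tcp_pos: [0.4285, -0.0513, 0.1322]
orientation: [-2.293, -2.147, 0.006]
contact_force: [-9.6, 1.4, 14.4]
grip_width: 0.0128
[ 0.42848333 -0.05130795  0.13215786] [-2.2926572  -2.14687891  0.00583075] [0.06559846 0.99784356] [ 0.40946417  0.40144266 -0.50938325  2.22761801  0.35224799  0.59138431
 -0.42790301] [-9.59832467  1.38449704 14.41579665]
```

```bash
python3 -m handwheel '[[[0.001,0,0.001,0,0,0.08,0.0],[0,0,0,0,0,0.12,0.0],[0,0,0,0,0,0.12,0.0],[0,0,0,0,0,0.12,0.0],[0,0,0,0,0,0.12,0.0],[0,0,0,0,0,0.12,0.0],[0,0,0,0,0,0.12,0.0],[0,0,0,0,0,0.12,0.0],[0,0,0,0,0,0.12,0.0],[0,0,0,0,0,0.12,0.0]]]'
python3 - <<'E'
from h import *
o=r.get_obs(); print(o["tcp_pos"],Rn.from_rotvec(o["orientation"]).as_matrix()[:2,0], o["joints"],o["contact_force"],o["moment"])
E
```

```text
clock: 4.33
tcp_pos: [0.4285, -0.0513, 0.1322]
orientation: [-0.731, -3.051, 0.005]
contact_force: [-10.3, 1.3, 4.7]
grip_width: 0.0129
[ 0.42851492 -0.05132868  0.13224991] [-0.89127424  0.45345177] [ 0.63863436  0.47046396 -0.78791958  2.21302467  0.55056953  0.6655869
  0.55666356] [-10.27978589   1.34360801   4.73895205] [ 0.41506882  1.84638218 -0.11069555]
```

```bash
python3 -m handwheel '[[[0,0,0,0,0,0.12,0.0],[0,0,0,0,0,0.12,0.0],[0,0,0,0,0,0.12,0.0],[0,0,0,0,0,0.06,0.0],[0,0,0,0,0,0,0.0],[0,0,0,0,0,0,0.0]]]'
python3 - <<'E'
from h import *
o=r.get_obs(); x=Rn.from_rotvec(o["orientation"]).as_matrix()[:2,0]; print(o["tcp_pos"],np.degrees(np.arctan2(x[1],x[0])), o["joints"],o["contact_force"],o["moment"])
E
```

```text
clock: 4.83
tcp_pos: [0.4285, -0.0515, 0.1323]
orientation: [-0.096, -3.134, 0.002]
contact_force: [-11.0, 2.6, 7.4]
grip_width: 0.0128
[ 0.42851749 -0.05147366  0.13225821] 176.4764848704509 [ 0.71466334  0.50553983 -0.88418592  2.2084639   0.6205189   0.70124425
  0.90380767] [-10.96179681   2.63287941   7.37220365] [ 0.61371823  2.03354789 -1.5679318 ]
```

The stop is felt: yaw 176.5° and a moment of -1.6 N m. I'll release, rise and check.

```bash
python3 -m handwheel '[[[0,0,0,0,0,-0.04,0.05],[0,0,0,0,0,0,0.06],[0,0,0,0,0,0,0.06],[0,0,0.03,0,0,0,0.06],[0,0,0.04,0,0,0,0.06],[0,0,0.04,0,0,0,0.06],[0.02,0,0.035,0,0,0,0.06],[0.02,0,0.035,0,0,0,0.06],[0.02,0,0.035,0,0,0,0.06],[0,0,0,0,0,0,0.06]]]'
python3 - <<'E'
from h import *
cm=cam("wrist");I,D=r.grab_frame("wrist"); save("w2.png",I); W=cloud(cm,D); np.savez("w2.npz",I=I,W=W)
o=r.get_obs();x=Rn.from_rotvec(o["orientation"]).as_matrix()[:2,0]; print(o["tcp_pos"],np.degrees(np.arctan2(x[1],x[0])),cm[3])
E
```

```text
clock: 5.67
tcp_pos: [0.4971, -0.0505, 0.3544]
orientation: [0.15, 3.124, 0.0]
contact_force: [1.6, -0.3, -0.0]
grip_width: 0.0599
[ 0.49451877 -0.05063633  0.35097938] 174.53150561328187 [ 0.42383903 -0.04378927  0.42382963]
```

View pics/w2.png

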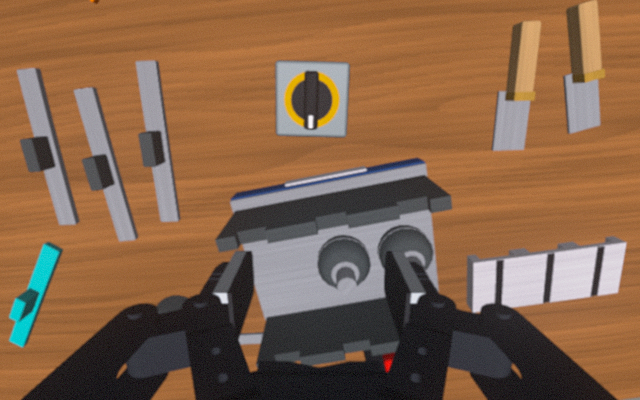

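The handle now lies along the housing (311,97) with the white end towards +x, so the isolator is OFF. The slot mouths face the robot at about (515,253), (568,243) and (620,240). I'll fit poses from this view.

```bash
cat > fit.py <<'E'
from h import *
def rect(P):
    rc=cv2.minAreaRect(P[:,:2].astype(np.float32)*1000); (cx,cy),(a,b),t=rc
    if a<b: a,b,t=b,a,t+90
    t=(t+90)%180-90
    return f"c=({cx:.1f},{cy:.1f}) {a:.1f}x{b:.1f} ang={t:.1f}"
def bars(W,box,I):
    m=np.zeros((400,640),bool); m[box[1]:box[3],box[0]:box[2]]=1
    for lo,hi in((.006,.02),(.03,.045)):
        k=(m&(W[...,2]>lo)&(W[...,2]<hi)).astype(np.uint8)
        n,L,st,_=cv2.connectedComponentsWithStats(k)
        for i in range(1,n):
            if st[i,4]>60: P=W[L==i]; print("  ",lo,st[i,4],"z%.3f"%np.median(P[:,2]),rect(P))
E
python3 - <<'E'
from fit import *
z=np.load("w2.npz");W=z["W"];I=z["I"]
def comp(box,lo,hi,mn=60):
    m=np.zeros((400,640),bool); m[box[1]:box[3],box[0]:box[2]]=1
    k=(m&(W[...,2]>lo)&(W[...,2]<hi)).astype(np.uint8)
    n,L,st,_=cv2.connectedComponentsWithStats(k)
    for i in range(1,n):
        if st[i,4]>mn: P=W[L==i]; print("  ",lo,st[i,4],st[i,:2],"z%.4f"%np.median(P[:,2]),rect(P))
print("iso");comp((265,50,360,150),.077,.09);comp((265,50,360,150),.04,.0465)
print("bars");bars(W,(10,50,190,245),I)
print("scr");comp((480,0,620,160),.018,.03);comp((480,0,620,160),.0025,.007)
print("rack");comp((455,230,639,320),.018,.026)
print("deck/rails");comp((210,150,470,380),.118,.13);comp((210,150,470,380),.109,.1165,30);comp((210,150,470,380),.036,.044)
print("cv");comp((310,220,440,300),.1,.118)
E
```

```text
iso
   0.077 824 [304  71] z0.0831 c=(430.9,-51.8) 55.4x13.6 ang=-6.1
   0.04 2993 [275  60] z0.0442 c=(430.6,-52.1) 80.0x79.9 ang=82.9
bars
   0.006 2805 z0.010 c=(467.1,-248.4) 200.1x25.2 ang=-4.8
   0.006 2833 z0.010 c=(458.6,-393.4) 199.6x26.3 ang=-3.0
   0.006 2718 z0.010 c=(488.9,-322.8) 199.3x26.3 ang=0.5
   0.03 545 z0.038 c=(467.3,-248.5) 39.5x16.9 ang=-5.3
   0.03 581 z0.038 c=(458.6,-393.0) 40.0x18.2 ang=-4.2
   0.03 530 z0.038 c=(489.1,-322.6) 39.7x17.9 ang=-0.3
scr
   0.018 1753 [574   0] z0.0242 c=(394.4,266.8) 86.2x26.2 ang=10.3
   0.018 1676 [511  20] z0.0242 c=(410.1,194.5) 85.8x25.5 ang=-3.2
   0.0025 1749 [564   7] z0.0045 c=(424.4,274.1) 146.4x44.2 ang=10.0
   0.0025 1677 [492  81] z0.0045 c=(472.7,191.0) 83.6x41.7 ang=-2.7
rack
   0.018 7521 [471 240] z0.0229 c=(695.4,250.8) 214.7x83.0 ang=-87.9
deck/rails
   0.118 360 [428 194] z0.1244 c=(534.4,61.8) 19.9x15.4 ang=-83.3
   0.118 855 [346 203] z0.1244 c=(540.9,-2.9) 50.3x15.4 ang=-84.6
   0.118 819 [264 219] z0.1245 c=(549.5,-82.6) 50.3x15.0 ang=-84.1
   0.118 330 [215 234] z0.1245 c=(556.2,-147.0) 19.8x15.1 ang=-83.2
   0.118 369 [370 337] z0.1243 c=(696.9,4.5) 32.1x15.4 ang=-84.2
   0.118 605 [299 346] z0.1244 c=(703.8,-66.5) 50.8x15.7 ang=-85.4
   0.118 65 [256 357] z0.1207 c=(706.5,-131.6) 21.0x7.8 ang=-78.3
   0.109 1716 [218 191] z0.1144 c=(545.2,-42.3) 228.5x15.4 ang=-84.1
   0.109 275 [337 277] z0.1107 c=(623.4,-32.5) 21.0x19.9 ang=77.1
   0.109 1059 [257 331] z0.1142 c=(703.7,-60.5) 162.0x16.6 ang=-84.3
   0.036 2492 [230 163] z0.0406 c=(532.2,-43.9) 236.7x16.8 ang=-84.4
   0.036 8053 [242 210] z0.0408 c=(639.5,-33.0) 237.7x115.2 ang=-83.9
   0.036 211 [427 252] z0.0407 c=(659.0,81.5) 58.7x11.9 ang=7.2
cv
   0.1 242 [316 220] z0.1147 c=(549.0,-42.6) 30.6x10.1 ang=84.6
   0.1 366 [336 272] z0.1104 c=(623.2,-32.4) 21.2x21.2 ang=46.6
```

```bash
python3 -m handwheel '[[[-0.0045,-0.033,-0.02,0,0,0.008,0.06],[-0.0045,-0.033,-0.02,0,0,0,0.06],[-0.0045,-0.033,-0.02,0,0,0,0.06],[-0.0045,-0.033,-0.02,0,0,0,0.06],[-0.0045,-0.033,-0.02,0,0,0,0.06],[-0.0045,-0.033,-0.02,0,0,0,0.06],[0,0,-0.025,0,0,0,0.06],[0,0,-0.02,0,0,0,0.06],[0,0,0,0,0,0,0.06],[0,0,0,0,0,0,0.06]]]' 60
python3 - <<'E'
from fit import *
o=r.get_obs();x=Rn.from_rotvec(o["orientation"]).as_matrix()[:2,0]; print(o["tcp_pos"],np.degrees(np.arctan2(x[1],x[0])))
cm=cam("wrist");I,D=r.grab_frame("wrist"); save("w3.png",I); W=cloud(cm,D); bars(W,(0,0,640,400),I)
E
```

```text
clock: 6.55
tcp_pos: [0.4633, -0.2483, 0.181]
orientation: [-0.135, -3.136, -0.002]
contact_force: [0.2, 0.5, 0.9]
grip_width: 0.0598
[ 0.46329397 -0.24827055  0.18103535] 175.05415840533033
   0.006 6709 z0.010 c=(467.2,-249.0) 200.4x24.1 ang=-4.7
   0.006 6867 z0.010 c=(455.0,-393.5) 193.3x25.7 ang=-3.2
   0.006 1362 z0.013 c=(425.4,-90.5) 79.9x5.6 ang=-7.0
   0.006 4119 z0.010 c=(445.4,-323.3) 113.0x24.9 ang=1.2
   0.006 1198 z0.016 c=(525.3,-80.0) 169.7x4.9 ang=-82.2
   0.006 585 z0.011 c=(566.4,-318.6) 45.1x18.4 ang=-1.4
   0.03 5731 z0.044 c=(429.2,-59.2) 80.4x68.4 ang=-6.5
   0.03 1335 z0.038 c=(466.5,-249.2) 39.9x15.5 ang=-4.6
   0.03 1566 z0.038 c=(458.0,-393.8) 39.9x17.2 ang=-2.8
   0.03 1056 z0.038 c=(486.2,-322.8) 35.2x16.6 ang=0.9
   0.03 5553 z0.040 c=(533.7,-86.7) 153.8x20.5 ang=-84.2
   0.03 913 z0.041 c=(620.8,-143.3) 41.8x29.7 ang=12.1
```

View pics/w3.png

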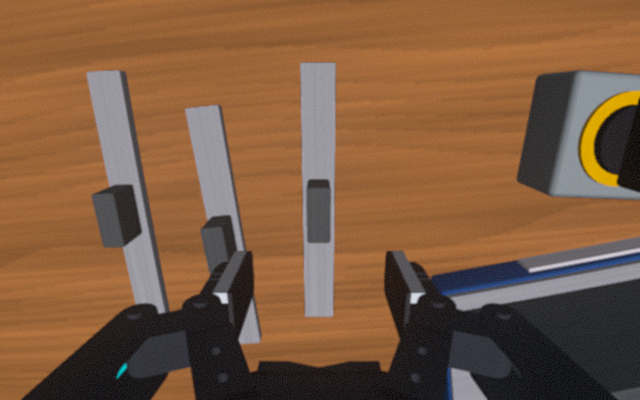

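The middle bar's block (318,210) lies between the fingers. I'll descend by 95 mm and close.

```bash
python3 -m handwheel '[[[0.0035,-0.0007,-0.025,0,0,0,0.06],[0,0,-0.03,0,0,0,0.06],[0,0,-0.025,0,0,0,0.06],[0,0,-0.014,0,0,0,0.06],[0,0,0,0,0,0,0.04],[0,0,0,0,0,0,0.0],[0,0,0,0,0,0,0.0],[0,0,0,0,0,0,0.0],[0,0,0,0,0,0,0.0],[0,0,0,0,0,0,0.0]]]' 80
python3 -m handwheel '[[[0,0,0.0,0,0,0,0.0],[0,0,0.0,0,0,0,0.0],[0,0,0.03,0,0,0,0.0],[0,0,0.03,0,0,0,0.0],[0,0,0.03,0,0,0,0.0],[0,0,0.03,0,0,0,0.0],[0,0,0.03,0,0,0,0.0],[0,0,0.02,0,0,0,0.0],[0,0,0,0,0,0,0.0]]]'
python3 - <<'E'
from fit import *
o=r.get_obs();x=Rn.from_rotvec(o["orientation"]).as_matrix()[:2,0]; print(o["tcp_pos"],np.degrees(np.arctan2(x[1],x[0])),o["contact_force"])
cm=cam("wrist");I,D=r.grab_frame("wrist"); save("w4.png",I)
E
```

```text
clock: 7.43
tcp_pos: [0.4691, -0.2498, 0.0899]
orientation: [0.137, 3.136, -0.002]
contact_force: [0.1, 1.0, 7.7]
grip_width: 0.0143
clock: 8.18
tcp_pos: [0.4698, -0.25, 0.2627]
orientation: [0.138, 3.132, -0.006]
contact_force: [1.2, -0.3, -4.3]
grip_width: 0.0144
[ 0.46983005 -0.25003931  0.26274963] 174.96390118172482 [ 1.18895789 -0.34898818 -4.32222795]
```

View pics/w4.png

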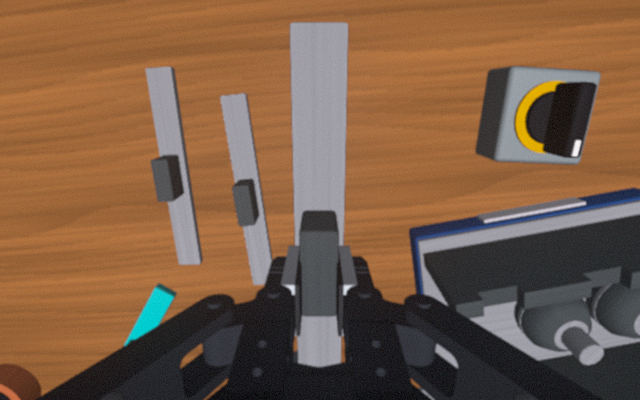

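```bash
python3 -m handwheel '[[[0.0162,0.0328,0.001,0,0,0.0213,0.0],[0.0162,0.0328,0.001,0,0,0.0213,0.0],[0.0162,0.0328,0.001,0,0,0.0213,0.0],[0.0162,0.0328,0.001,0,0,0.0213,0.0],[0.0162,0.0328,0.001,0,0,0.0213,0.0],[0.0162,0.0328,0,0,0,0.0213,0.0],[0.0162,0.0328,0,0,0,0.0213,0.0],[0.0162,0.0328,0,0,0,0.0213,0.0],[0.0162,0.0328,0,0,0,0.0213,0.0],[0,0,0,0,0,0,0.0]]]'
python3 -m handwheel '[[[0,0,0,0,0,0,0],[0,0,0,0,0,0,0],[0,0,0,0,0,0,0]]]'
cat > held.py <<'E'
from fit import *
def run(n):
    o=r.get_obs();x=Rn.from_rotvec(o["orientation"]).as_matrix()[:2,0]; print(o["tcp_pos"],np.degrees(np.arctan2(x[1],x[0])),o["grip_width"])
    cm=cam("wrist");I,D=r.grab_frame("wrist"); save(n+".png",I); W=cloud(cm,D); np.savez(n+".npz",I=I,W=W)
    u=o["tcp_pos"][2]-.0899
    k=((abs(W[...,2]-u-.01)<.006)&(np.hypot(W[...,0]-o["tcp_pos"][0],W[...,1]-o["tcp_pos"][1])<.13)).astype(np.uint8)
    nn,L,st,_=cv2.connectedComponentsWithStats(k)
    for i in range(1,nn):
        if st[i,4]>200: P=W[L==i]; print("  bar?",st[i,4],st[i,:4],"z%.4f"%np.median(P[:,2]),rect(P))
    k=((abs(W[...,2]-.124)<.005)).astype(np.uint8)
    nn,L,st,_=cv2.connectedComponentsWithStats(k)
    for i in range(1,nn):
        if st[i,4]>100: P=W[L==i]; print("  rail",st[i,4],st[i,:4],"z%.4f"%np.median(P[:,2]),rect(P))
E
python3 -c "
from held import run; run('w5')"
```

```text
clock: 9.07
tcp_pos: [0.6141, 0.0547, 0.2621]
orientation: [-0.18, 3.135, 0.011]
contact_force: [0.4, 2.3, -3.7]
grip_width: 0.0146
clock: 9.32
tcp_pos: [0.613, 0.0436, 0.2615]
orientation: [0.16, -3.135, 0.002]
contact_force: [-0.8, 0.9, -3.8]
grip_width: 0.0143
[0.61296393 0.04364621 0.26151165] -174.15055211724643 0.014340697826382618
  bar? 10809 [289  22  59 224] z0.1822 c=(560.0,37.4) 99.3x24.3 ang=6.0
  bar? 1988 [297 316  44  51] z0.1818 c=(666.0,48.5) 34.2x24.0 ang=5.4
  rail 2039 [80 81 89 25] z0.1244 c=(549.1,-82.2) 51.3x13.9 ang=-84.9
  rail 1895 [212  80  79  25] z0.1244 c=(541.3,-4.7) 46.5x13.8 ang=-84.4
  rail 826 [347  80  35  24] z0.1244 c=(534.2,61.8) 20.2x13.2 ang=-83.9
  rail 872 [ 3 83 42 25] z0.1243 c=(555.8,-146.8) 23.1x14.0 ang=-83.7
  rail 606 [ 59 302  34  22] z0.1243 c=(710.8,-131.2) 21.8x15.8 ang=-86.0
  rail 1055 [123 302  68  23] z0.1244 c=(704.1,-67.7) 48.5x16.1 ang=-83.3
```

View pics/w5.png

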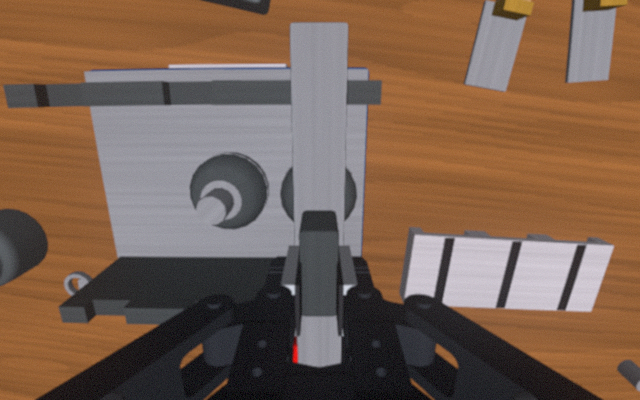

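```bash
python3 -m handwheel '[[[0.0043,0.002,-0.012,0,0,0,0],[0,0,-0.012,0,0,0,0],[0,0,-0.012,0,0,0,0],[0,0,-0.005,0,0,0,0],[0,0,0,0,0,0,0],[0,0,0,0,0,0,0]]]'
python3 -c "
from held import run; run('w6')"
```

```text
clock: 9.87
tcp_pos: [0.6177, 0.0474, 0.2213]
orientation: [0.163, -3.136, -0.0]
contact_force: [-0.1, 1.6, -2.9]
grip_width: 0.0144
[0.61768914 0.0473969  0.22127389] -174.0413935140845 0.014359860932532515
  bar? 10791 [289  22  59 224] z0.1419 c=(565.2,41.2) 100.0x24.3 ang=6.2
  bar? 1993 [297 316  44  51] z0.1416 c=(670.8,52.3) 34.5x24.0 ang=6.0
  rail 3311 [177  63 109  32] z0.1244 c=(540.9,-3.1) 50.3x14.1 ang=-84.3
  rail 3172 [ 16  65 111  33] z0.1244 c=(549.3,-82.3) 52.0x14.2 ang=-83.9
  rail 1352 [347  64  45  32] z0.1244 c=(534.7,61.9) 20.4x14.1 ang=-83.8
  rail 851 [  6 329  42  26] z0.1242 c=(711.0,-130.7) 22.3x16.1 ang=-84.1
  rail 984 [ 80 332  63  26] z0.1243 c=(704.4,-73.4) 37.7x15.3 ang=-83.8
```

View pics/w6.png

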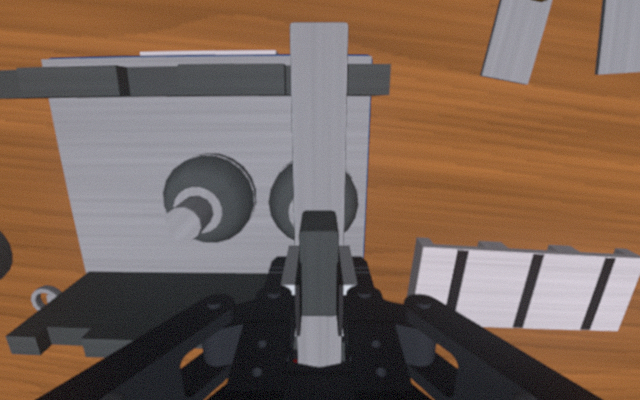

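```bash
python3 -m handwheel '[[[-0.0005,-0.0013,-0.006,0,0,0,0],[0,0,-0.006,0,0,0,0],[0,0,-0.006,0,0,0,0],[0,0,-0.001,0,0,0,0],[0,0,0,0,0,0,0],[0,0,0,0,0,0,0]]]'
python3 -c "
from held import run; run('w7')"
```

```text
clock: 10.42
tcp_pos: [0.6176, 0.0461, 0.204]
orientation: [-0.163, 3.137, -0.002]
contact_force: [-4.3, -2.6, 7.9]
grip_width: 0.0142
[0.61757044 0.04609293 0.20396798] -174.0592579965779 0.014213221134411707
  bar? 10782 [289  22  59 224] z0.1244 c=(564.9,39.8) 99.7x24.3 ang=6.1
  bar? 4163 [165  59 120  36] z0.1244 c=(540.9,-3.1) 50.3x14.3 ang=-84.3
  bar? 1673 [353  60  50  35] z0.1244 c=(534.4,61.8) 20.5x13.9 ang=-84.1
  bar? 703 [76 63 34 34] z0.1239 c=(549.5,-59.3) 17.8x8.9 ang=-32.1
  bar? 1993 [297 316  44  51] z0.1245 c=(670.5,51.0) 34.6x24.0 ang=5.4
  rail 10758 [289  22  59 224] z0.1244 c=(564.9,39.8) 99.7x24.3 ang=6.1
  rail 4152 [165  59 120  36] z0.1244 c=(540.9,-3.1) 50.3x14.3 ang=-84.3
  rail 1666 [353  60  50  35] z0.1244 c=(534.4,61.8) 20.5x13.9 ang=-84.1
  rail 3585 [  0  62 109  36] z0.1243 c=(549.1,-80.4) 48.9x14.3 ang=-84.1
  rail 1993 [297 316  44  51] z0.1245 c=(670.5,51.0) 34.6x24.0 ang=5.4
  rail 668 [  0 348  30  28] z0.1240 c=(710.2,-127.3) 16.1x15.3 ang=2.1
  rail 624 [ 65 351  47  27] z0.1241 c=(700.7,-82.3) 28.9x12.6 ang=-55.0
```

View pics/w7.png

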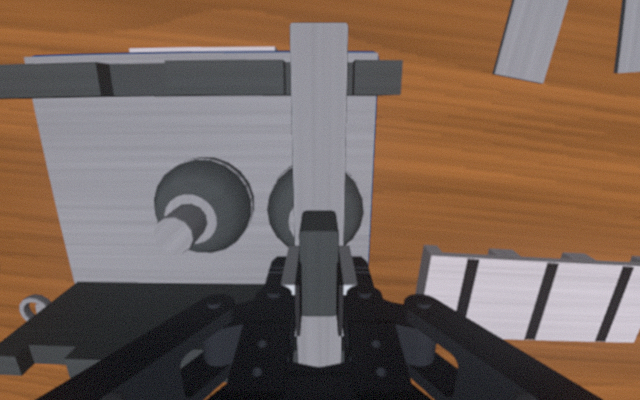

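Seated: the bar top is at 124.4 mm, level with the rails, with gaps on both sides. I'll release, lift and go to the next bar.

```bash
python3 -m handwheel '[[[0,0,0.001,0,0,0,0.03],[0,0,0,0,0,0,0.04],[0,0,0,0,0,0,0.045],[0,0,0.025,0,0,0,0.045],[0,0,0.035,0,0,0,0.06],[0,0,0.035,0,0,0,0.06]]]' 60
python3 -c "
from held import run; run('w8')"
python3 -m handwheel '[[[-0.013,-0.037,0,0,0,-0.0105,0.06],[-0.013,-0.037,0,0,0,-0.0105,0.06],[-0.013,-0.037,0,0,0,-0.0105,0.06],[-0.013,-0.037,0,0,0,-0.0105,0.06],[-0.013,-0.037,0,0,0,-0.0105,0.06],[-0.013,-0.037,-0.01,0,0,-0.0105,0.06],[-0.013,-0.037,-0.015,0,0,-0.0105,0.06],[-0.013,-0.037,-0.015,0,0,-0.0105,0.06],[-0.013,-0.037,-0.015,0,0,-0.0105,0.06],[-0.013,-0.037,-0.015,0,0,-0.0105,0.06]]]'
python3 -m handwheel '[[[0,0,0,0,0,0,0.06],[0,0,0,0,0,0,0.06],[0,0,0,0,0,0,0.06]]]'
python3 - <<'E'
from fit import *
o=r.get_obs();x=Rn.from_rotvec(o["orientation"]).as_matrix()[:2,0]; print(o["tcp_pos"],np.degrees(np.arctan2(x[1],x[0])))
cm=cam("wrist");I,D=r.grab_frame("wrist"); save("w9.png",I); W=cloud(cm,D); bars(W,(0,0,640,400),I)
E
```

```text
clock: 10.97
tcp_pos: [0.617, 0.0461, 0.2991]
orientation: [0.164, -3.135, -0.001]
contact_force: [0.6, 0.2, 0.5]
grip_width: 0.0596
[0.61695382 0.04609465 0.29908195] -174.02427573471408 0.05959722557912312
  rail 6641 [301  54  35 254] z0.1245 c=(614.8,45.0) 199.3x24.1 ang=6.1
  rail 1534 [112  77  75  22] z0.1244 c=(549.4,-82.4) 51.3x14.3 ang=-84.5
  rail 1445 [225  77  72  21] z0.1245 c=(541.5,-3.2) 49.9x13.4 ang=-84.3
  rail 583 [340  77  30  20] z0.1245 c=(534.3,61.9) 20.5x12.7 ang=-83.8
  rail 647 [44 79 37 21] z0.1242 c=(556.1,-147.0) 22.2x13.9 ang=-85.1
  rail 471 [ 86 272  31  19] z0.1243 c=(710.8,-130.8) 21.2x15.2 ang=-82.3
  rail 1071 [144 273  63  19] z0.1244 c=(704.3,-66.4) 50.6x15.6 ang=-83.0
  rail 825 [253 274  47  19] z0.1246 c=(695.6,18.3) 38.6x14.8 ang=-83.9
  rail 435 [336 275  25  18] z0.1246 c=(689.4,77.5) 20.0x14.4 ang=-84.3
clock: 11.85
tcp_pos: [0.487, -0.3245, 0.2287]
orientation: [0.003, 3.141, -0.001]
contact_force: [0.5, 0.3, 0.3]
grip_width: 0.0599
clock: 12.1
tcp_pos: [0.4882, -0.3222, 0.2293]
orientation: [0.002, 3.141, 0.001]
contact_force: [-1.0, 0.9, 0.8]
grip_width: 0.06
[ 0.4881568  -0.32224736  0.2293143 ] 179.9358969499671
   0.006 5442 z0.010 c=(457.9,-393.9) 199.8x24.8 ang=-3.1
   0.006 4909 z0.010 c=(488.8,-323.4) 199.1x24.1 ang=0.7
   0.006 1176 z0.013 c=(425.8,-90.9) 79.3x5.8 ang=-5.4
   0.006 939 z0.016 c=(538.1,-108.0) 164.2x66.9 ang=-54.5
   0.006 414 z0.011 c=(605.1,-453.6) 50.1x13.2 ang=-37.0
   0.006 585 z0.013 c=(701.2,-659.1) 52.8x14.9 ang=45.7
   0.006 114 z0.008 c=(684.7,-283.9) 42.4x7.9 ang=-84.9
   0.03 2959 z0.043 c=(431.3,-88.0) 85.3x33.5 ang=14.5
   0.03 1084 z0.038 c=(458.4,-393.9) 40.6x16.2 ang=-3.7
   0.03 966 z0.038 c=(488.4,-323.5) 39.5x15.7 ang=0.3
   0.03 7076 z0.041 c=(613.9,-82.2) 195.6x137.8 ang=15.4
   0.03 362 z0.031 c=(712.2,-655.0) 34.7x26.0 ang=-18.1
```

View pics/w8.png

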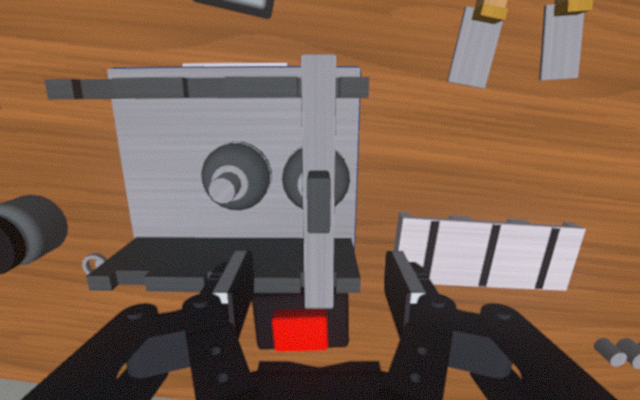

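View pics/w9.png

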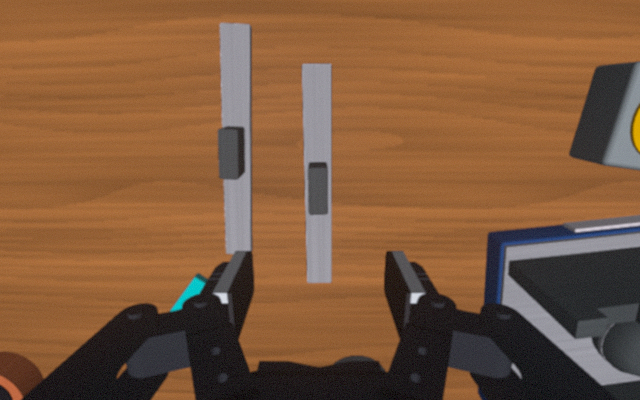

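The first bar (318,180) lies flat and is centred to under 1 mm. The next bar's block (317,190) is aligned with the fingers, so I'll grasp it.

```bash
python3 -m handwheel '[[[0.0006,-0.0012,-0.035,0,0,0.008,0.06],[0,0,-0.035,0,0,0,0.06],[0,0,-0.035,0,0,0,0.06],[0,0,-0.025,0,0,0,0.06],[0,0,-0.011,0,0,0,0.06],[0,0,0,0,0,0,0.04],[0,0,0,0,0,0,0.0],[0,0,0,0,0,0,0.0],[0,0,0,0,0,0,0.0],[0,0,0,0,0,0,0.0]]]' 80
python3 -m handwheel '[[[0,0,0.0,0,0,0,0.0],[0,0,0.0,0,0,0,0.0],[0,0,0,0,0,0,0]]]'
python3 -m handwheel '[[[0,0,0.03,0,0,0,0.0],[0,0,0.03,0,0,0,0.0],[0,0,0.03,0,0,0,0.0],[0,0,0.03,0,0,0,0.0],[0,0,0.03,0,0,0,0.0],[0,0,0.025,0,0,0,0.0],[0,0,0,0,0,0,0.0]]]'
python3 -m handwheel '[[[0.0134,0.0289,0,0,0,0.0103,0.0],[0.0134,0.0289,0,0,0,0.0103,0.0],[0.0134,0.0289,0,0,0,0.0103,0.0],[0.0134,0.0289,0,0,0,0.0103,0.0],[0.0134,0.0289,0,0,0,0.0103,0.0],[0.0134,0.0289,0,0,0,0.0103,0.0],[0.0134,0.0289,0,0,0,0.0103,0.0],[0.0134,0.0289,0,0,0,0.0103,0.0],[0.0134,0.0289,0,0,0,0.0103,0.0],[0.0134,0.0289,0,0,0,0.0103,0.0]]]'
python3 -m handwheel '[[[0,0,-0.01,0,0,0,0],[0,0,-0.01,0,0,0,0],[0,0,-0.01,0,0,0,0],[0,0,0,0,0,0,0],[0,0,0,0,0,0,0]]]'
python3 -c "
from held import run; run('w10')"
```

```text
clock: 12.98
tcp_pos: [0.49, -0.3239, 0.0907]
orientation: [-0.011, 3.138, -0.002]
contact_force: [-0.6, 2.1, 7.2]
grip_width: 0.0143
clock: 13.23
tcp_pos: [0.49, -0.3239, 0.0907]
orientation: [-0.011, 3.138, -0.002]
contact_force: [-0.3, 0.8, 6.6]
grip_width: 0.014
clock: 13.82
tcp_pos: [0.4907, -0.3244, 0.2694]
orientation: [-0.011, 3.134, -0.008]
contact_force: [1.1, 0.2, -2.6]
grip_width: 0.0141
clock: 14.65
tcp_pos: [0.6222, -0.0339, 0.2625]
orientation: [0.173, -3.135, 0.001]
contact_force: [0.2, -0.2, -3.8]
grip_width: 0.0139
clock: 15.07
tcp_pos: [0.6215, -0.0368, 0.2319]
orientation: [0.169, -3.134, 0.001]
contact_force: [-0.1, 0.4, -3.6]
grip_width: 0.0145
[ 0.62150693 -0.03680338  0.23193934] -173.82752143104466 0.014491605539776251
  bar? 10660 [290  25  58 221] z0.1519 c=(569.3,-43.3) 98.9x24.3 ang=6.2
  bar? 2665 [460 214  46  77] z0.1522 c=(614.8,44.9) 40.4x16.8 ang=6.5
  bar? 1948 [297 316  44  51] z0.1514 c=(675.3,-31.9) 34.3x23.9 ang=7.5
  rail 12395 [353  48 156 270] z0.1244 c=(596.4,17.9) 155.9x77.6 ang=7.4
  rail 1198 [100  76  47  29] z0.1243 c=(555.8,-147.1) 21.9x14.0 ang=-82.7
  rail 2645 [197  76  94  29] z0.1244 c=(549.4,-83.9) 48.0x13.8 ang=-84.2
  rail 1203 [503  79  47  29] z0.1243 c=(534.5,61.6) 21.6x14.0 ang=-84.5
  rail 193 [436 344  22  24] z0.1246 c=(700.4,55.9) 24.3x5.7 ang=56.2
```

View pics/w10.png

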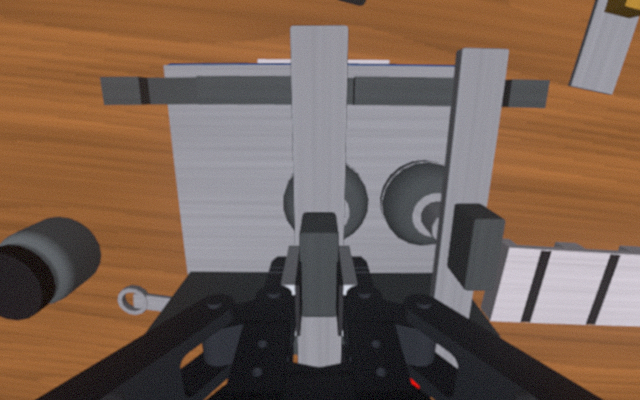

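```bash
python3 -m handwheel '[[[0.0033,0.003,-0.006,0,0,-0.002,0],[0,0,-0.006,0,0,0,0],[0,0,0,0,0,0,0],[0,0,0,0,0,0,0],[0,0,0,0,0,0,0]]]'
python3 -c "
from held import run; run('w11')"
```

```text
clock: 15.53
tcp_pos: [0.6257, -0.032, 0.2214]
orientation: [0.169, -3.137, 0.0]
contact_force: [0.1, -0.2, -3.7]
grip_width: 0.0142
[ 0.62574913 -0.03195344  0.22139373] -173.82101888475486 0.014200324988409166
  bar? 10653 [290  25  58 221] z0.1412 c=(573.6,-38.3) 98.5x24.2 ang=6.3
  bar? 1055 [453 205  49  82] z0.1419 c=(613.0,38.2) 41.4x14.6 ang=-15.1
  bar? 1953 [297 316  44  51] z0.1410 c=(679.6,-26.7) 33.8x24.1 ang=6.2
  rail 15498 [347  33 210 286] z0.1243 c=(588.2,17.9) 151.3x100.8 ang=-4.7
  rail 3304 [178  63 108  32] z0.1244 c=(549.3,-82.6) 50.2x14.1 ang=-84.3
  rail 1407 [75 64 52 32] z0.1242 c=(556.0,-147.1) 21.9x14.0 ang=-83.2
  rail 193 [436 344  22  24] z0.1246 c=(696.0,54.9) 23.3x5.2 ang=55.8
```

View pics/w11.png

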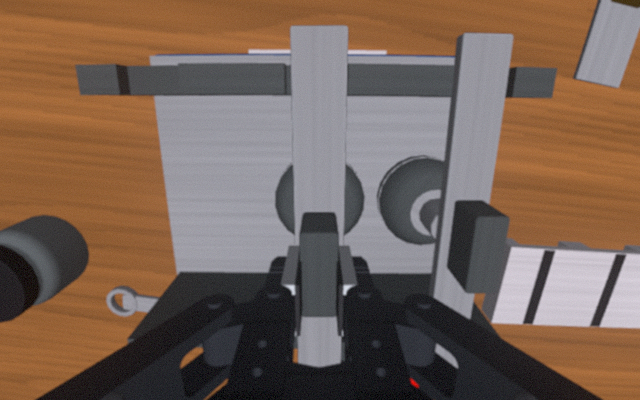

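```bash
python3 -m handwheel '[[[-0.0012,-0.0017,-0.003,0,0,-0.003,0],[0,0,0,0,0,0,0],[0,0,0,0,0,0,0]]]'
python3 -c "
from held import run; run('w12')"
```

```text
clock: 15.83
tcp_pos: [0.6243, -0.0339, 0.2182]
orientation: [0.164, -3.137, 0.0]
contact_force: [0.2, -0.2, -4.7]
grip_width: 0.014
[ 0.62433933 -0.03393365  0.21815782] -174.01142996365908 0.01401902898683147
  bar? 10659 [290  25  58 221] z0.1380 c=(572.2,-40.1) 98.5x24.3 ang=6.1
  bar? 1072 [455 207  51  84] z0.1385 c=(613.4,38.3) 42.0x14.6 ang=-13.5
  bar? 1951 [297 316  44  51] z0.1378 c=(678.2,-29.1) 33.7x23.8 ang=7.4
  rail 15862 [350  35 215 288] z0.1244 c=(587.9,17.9) 149.8x100.8 ang=-4.7
  rail 3398 [179  66 109  32] z0.1244 c=(549.0,-82.8) 50.6x13.9 ang=-84.3
  rail 1437 [75 68 51 32] z0.1243 c=(555.8,-146.9) 22.2x13.9 ang=-83.5
  rail 193 [436 344  22  24] z0.1245 c=(692.0,50.5) 23.8x5.6 ang=53.7
```

```bash
python3 -m handwheel '[[[0,0,-0.005,0,0,0,0],[0,0,-0.005,0,0,0,0],[0,0,-0.005,0,0,0,0],[0,0,0,0,0,0,0],[0,0,0,0,0,0,0],[0,0,0,0,0,0,0]]]'
python3 -c "
from held import run; run('w13')"
```

```text
clock: 16.38
tcp_pos: [0.6246, -0.0335, 0.2047]
orientation: [-0.165, 3.137, -0.002]
contact_force: [-5.7, -1.8, 9.4]
grip_width: 0.014
[ 0.62460857 -0.03345762  0.20473397] -173.99556537761302 0.013977299191440699
  bar? 10598 [290  26  58 220] z0.1244 c=(572.7,-39.8) 98.0x24.2 ang=6.1
  bar? 17525 [353  29 213 301] z0.1244 c=(582.3,42.9) 153.4x83.4 ang=32.5
  bar? 4075 [166  62 119  36] z0.1244 c=(549.2,-82.7) 50.5x14.3 ang=-84.2
  bar? 708 [77 65 33 34] z0.1241 c=(555.3,-142.1) 14.2x12.0 ang=4.5
  bar? 1956 [297 316  44  51] z0.1246 c=(678.8,-28.7) 35.4x24.0 ang=7.4
  rail 10545 [290  26  58 220] z0.1244 c=(572.7,-39.8) 98.0x24.2 ang=6.1
  rail 18340 [353  29 233 301] z0.1244 c=(584.7,17.9) 144.6x101.2 ang=-5.3
  rail 4075 [166  62 119  36] z0.1244 c=(549.2,-82.7) 50.5x14.3 ang=-84.2
  rail 1706 [53 65 57 34] z0.1243 c=(555.8,-146.9) 21.8x14.0 ang=-83.8
  rail 1956 [297 316  44  51] z0.1246 c=(678.8,-28.7) 35.4x24.0 ang=7.4
  rail 174 [437 345  21  23] z0.1245 c=(682.3,45.2) 16.0x6.3 ang=63.1
```

View pics/w13.png

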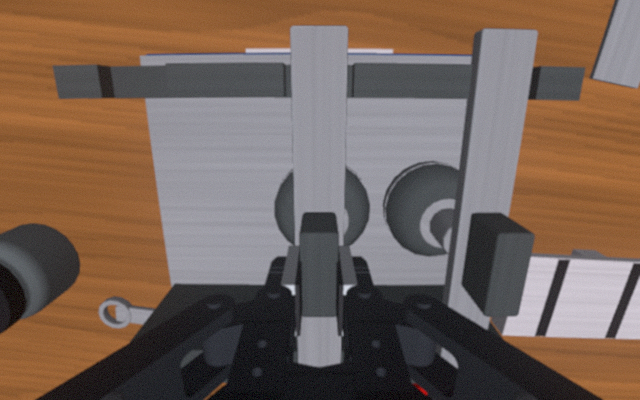

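The second bar is seated, its top level with the rails. I'll release, lift and move over scraper 0.

```bash
python3 -m handwheel '[[[0,0,0.001,0,0,0,0.03],[0,0,0,0,0,0,0.04],[0,0,0,0,0,0,0.04],[0,0,0.025,0,0,0,0.04],[0,0,0.035,0,0,0,0.05],[0,0,0.035,0,0,0,0.06],[0,0,0,0,0,0,0.06]]]' 60
python3 -c "
from held import run; run('w14')"
python3 -m handwheel '[[[-0.024,0.0253,-0.006,0,0,-0.0175,0.06],[-0.024,0.0253,-0.006,0,0,-0.0175,0.06],[-0.024,0.0253,-0.006,0,0,-0.0175,0.06],[-0.024,0.0253,-0.006,0,0,-0.0175,0.06],[-0.024,0.0253,-0.006,0,0,-0.0175,0.06],[-0.024,0.0253,-0.006,0,0,-0.0175,0.06],[-0.024,0.0253,-0.006,0,0,-0.0175,0.06],[-0.024,0.0253,-0.006,0,0,-0.0175,0.06],[-0.024,0.0253,-0.006,0,0,-0.0175,0.06],[0,0,0,0,0,0,0.06]]]'
python3 -m handwheel '[[[0,0,0,0,0,0,0.06],[0,0,0,0,0,0,0.06]]]'
python3 - <<'E'
from fit import *
o=r.get_obs();x=Rn.from_rotvec(o["orientation"]).as_matrix()[:2,0]; print(o["tcp_pos"],np.degrees(np.arctan2(x[1],x[0])))
cm=cam("wrist");I,D=r.grab_frame("wrist"); save("w15.png",I); W=cloud(cm,D)
for lo,hi in((.019,.03),(.0025,.007)):
    k=((W[...,2]>lo)&(W[...,2]<hi)).astype(np.uint8)
    n,L,st,_=cv2.connectedComponentsWithStats(k)
    for i in range(1,n):
        if st[i,4]>500: P=W[L==i]; print("  ",lo,st[i,4],st[i,:2],"z%.4f"%np.median(P[:,2]),rect(P))
E
```

```text
clock: 17.02
tcp_pos: [0.6275, -0.0321, 0.3064]
orientation: [-0.164, 3.127, 0.001]
contact_force: [0.9, 0.8, 0.8]
grip_width: 0.0602
[ 0.62745755 -0.03207572  0.30643124] -173.98055678140383 0.060172470805837874
  rail 6389 [300  48  35 250] z0.1245 c=(623.5,-34.4) 199.8x24.2 ang=6.1
  rail 5937 [398  49  55 233] z0.1244 c=(608.3,46.4) 187.6x44.1 ang=13.8
  rail 627 [156  70  33  21] z0.1243 c=(555.8,-147.0) 21.4x13.7 ang=-84.5
  rail 1449 [225  70  72  21] z0.1245 c=(549.5,-82.7) 50.1x13.6 ang=-84.2
  rail 1464 [338  70  71  22] z0.1244 c=(541.4,-3.0) 50.0x14.3 ang=-83.7
  rail 604 [447  72  33  20] z0.1243 c=(534.6,61.6) 21.5x13.2 ang=-83.4
  rail 464 [181 263  27  19] z0.1243 c=(710.8,-131.3) 21.3x15.5 ang=-82.8
  rail 826 [253 264  47  19] z0.1245 c=(704.0,-61.2) 39.0x15.4 ang=-83.4
  rail 894 [334 265  51  18] z0.1245 c=(696.9,9.3) 42.9x15.7 ang=-84.1
clock: 17.9
tcp_pos: [0.4032, 0.1983, 0.2444]
orientation: [-0.069, -3.138, -0.001]
contact_force: [-0.3, 0.2, -0.5]
grip_width: 0.0597
clock: 18.07
tcp_pos: [0.4088, 0.1937, 0.245]
orientation: [-0.082, -3.14, 0.001]
contact_force: [0.8, -0.7, 0.4]
grip_width: 0.0599
[0.40879182 0.19365909 0.24498665] 177.0036741181283
   0.019 2510 [380 111] z0.0244 c=(394.3,267.4) 86.3x24.4 ang=10.9
   0.019 2315 [308 136] z0.0245 c=(410.8,194.8) 85.7x23.3 ang=-2.8
   0.019 854 [ 13 174] z0.0245 c=(414.5,-28.7) 108.2x54.0 ang=36.2
   0.019 1240 [  0 287] z0.0256 c=(521.9,-43.1) 228.6x5.4 ang=-84.1
   0.0025 2137 [382 186] z0.0047 c=(461.2,280.4) 73.3x40.7 ang=11.0
   0.0025 2133 [300 209] z0.0047 c=(478.6,191.1) 75.1x39.9 ang=-2.7
```

View pics/w14.png

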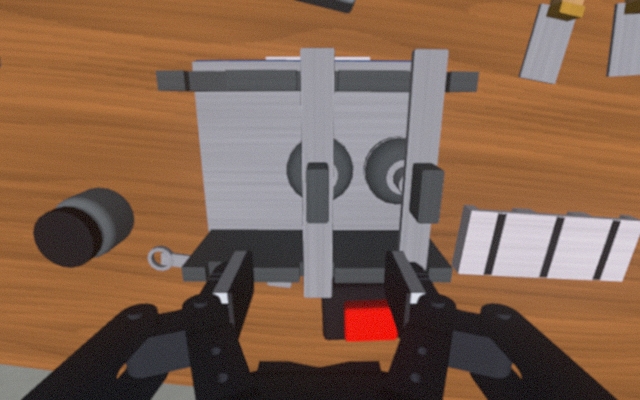

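View pics/w15.png

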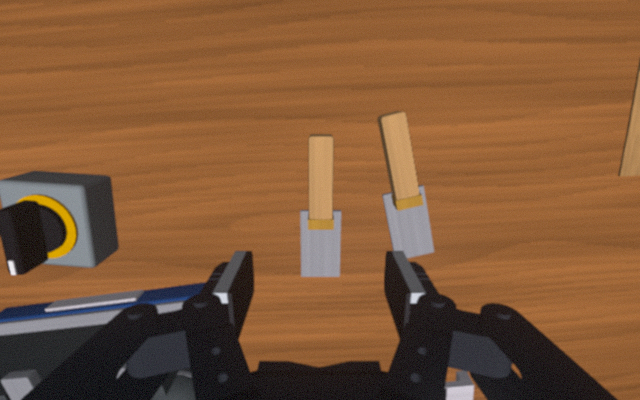

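Both bars are in place: (623.5,-34.4) against the target (622.9,-34.6), level. Scraper 0's handle at (320,180) lies between the fingers.

```bash
python3 -m handwheel '[[[0.002,0.0011,-0.035,0,0,0.003,0.05],[0,0,-0.035,0,0,0,0.05],[0,0,-0.035,0,0,0,0.05],[0,0,-0.035,0,0,0,0.05],[0,0,-0.022,0,0,0,0.05],[0,0,-0.003,0,0,0,0.05],[0,0,0,0,0,0,0.05],[0,0,0,0,0,0,0.0],[0,0,0,0,0,0,0.0],[0,0,0,0,0,0,0.0]]]' 60
python3 -m handwheel '[[[0,0,0.0,0,0,0,0.0],[0,0,0.0,0,0,0,0.0],[0,0,0,0,0,0,0]]]'
```

```text
clock: 18.95
tcp_pos: [0.4118, 0.1956, 0.0821]
orientation: [0.079, 3.138, 0.002]
contact_force: [0.8, 0.1, 2.0]
grip_width: 0.0204
clock: 19.2
tcp_pos: [0.4118, 0.1956, 0.0821]
orientation: [0.079, 3.137, 0.001]
contact_force: [-1.0, -0.6, 6.9]
grip_width: 0.0203
```

```bash
python3 -m handwheel '[[[0,0,0.01,0,0,0,0.0],[0.005,0,0.01,0,0,0.01,0.0],[0.02,-0.004,0.01,0,0,0.016,0.0],[0.02,-0.004,0,0,0,0.02,0.0],[0.02,-0.004,0,0,0,0.02,0.0],[0.02,-0.004,0,0,0,0.02,0.0],[0.018,-0.0045,0,0,0,0,0.0],[0,0,0,0,0,0,0.0],[0,0,0,0,0,0,0],[0,0,0,0,0,0,0]]]'
cat > sc.py <<'E'
from fit import *
def run(n):
    o=r.get_obs();x=Rn.from_rotvec(o["orientation"]).as_matrix()[:2,0]; print(o["tcp_pos"],np.degrees(np.arctan2(x[1],x[0])),o["grip_width"],o["contact_force"])
    cm=cam("wrist");I,D=r.grab_frame("wrist"); save(n+".png",I); W=cloud(cm,D); np.savez(n+".npz",I=I,W=W)
    for lo,hi in((.0195,.0255),(.0275,.034),(.034,.045),(.044,.058),(.0025,.007),(.008,.0155)):
        k=((W[...,2]>lo)&(W[...,2]<hi)).astype(np.uint8)
        nn,L,st,_=cv2.connectedComponentsWithStats(k)
        for i in range(1,nn):
            if st[i,4]>400: P=W[L==i]; print("  ",lo,st[i,4],st[i,:4],"z%.4f"%np.median(P[:,2]),rect(P))
E
python3 -c "
from sc import run; run('w16')"
```

```text
clock: 20.03
tcp_pos: [0.5129, 0.1748, 0.111]
orientation: [0.057, -3.141, -0.0]
contact_force: [-0.9, -0.0, -1.3]
grip_width: 0.0206
[0.51290753 0.17477326 0.11104154] -177.90649569461138 0.020578557027224897 [-0.92962129 -0.00585314 -1.3143088 ]
   0.0195 4628 [513   0  61 103] z0.0242 c=(414.8,271.5) 43.4x25.9 ang=9.4
   0.0195 1210 [  0 233 154  95] z0.0225 c=(524.2,52.5) 94.6x43.9 ang=56.9
   0.0275 1500 [  0 238 145  95] z0.0311 c=(524.4,55.7) 85.4x41.4 ang=56.2
   0.0275 803 [284 315  70  52] z0.0332 c=(567.9,175.7) 38.1x30.0 ang=-69.2
   0.034 8073 [  0 243 139 157] z0.0404 c=(560.9,45.1) 103.8x69.5 ang=-5.7
   0.044 10264 [261 168 116 187] z0.0534 c=(511.6,175.0) 88.1x46.3 ang=16.7
   0.044 2038 [  0 281 108  45] z0.0512 c=(529.2,47.9) 53.4x15.0 ang=80.3
   0.044 414 [ 19 377  50  23] z0.0507 c=(587.8,32.1) 22.6x3.9 ang=-71.4
   0.0025 8837 [480   0  79 216] z0.0045 c=(442.9,276.7) 109.1x42.3 ang=11.0
   0.008 869 [500   0  13 103] z0.0118 c=(415.4,259.9) 46.6x2.6 ang=9.9
   0.008 869 [ 13 227 149  95] z0.0128 c=(526.1,53.6) 94.8x45.0 ang=56.7
```

View pics/w16.png

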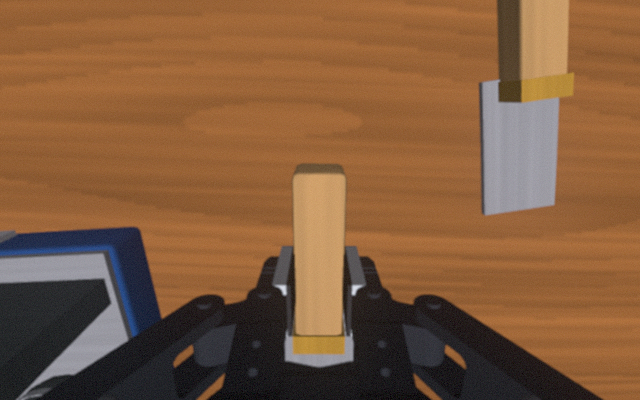

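```bash
python3 -m handwheel '[[[0,-0.0008,-0.015,0,0,0,0.0],[0,0,-0.012,0,0,0,0.0],[0,0,0,0,0,0,0],[0,0,0,0,0,0,0]]]'
python3 -m handwheel '[[[0.01,0.0004,0,0,0,0,0.0],[0.012,0.0004,0,0,0,0,0.0],[0.012,0.0004,0,0,0,0,0],[0.006,0.0003,0,0,0,0,0],[0,0,0,0,0,0,0],[0,0,0,0,0,0,0]]]'
python3 - <<'E'
from h import *
o=r.get_obs();print(o["tcp_pos"])
for n in("top","scene"):
    cm=cam(n);I,D=r.grab_frame(n)
    p=proj(cm,[o["tcp_pos"][0]+.1,o["tcp_pos"][1],.01])[0].astype(int); print(n,p)
    c=I[max(0,p[1]-50):p[1]+50,p[0]-65:p[0]+65]; save(n+"17.png",cv2.resize(c,None,fx=5,fy=5,interpolation=cv2.INTER_CUBIC))
E
```

```text
clock: 20.42
tcp_pos: [0.5126, 0.174, 0.0829]
orientation: [0.059, -3.139, 0.001]
contact_force: [-0.1, -0.6, -0.5]
grip_width: 0.0203
clock: 20.92
tcp_pos: [0.5536, 0.1755, 0.0834]
orientation: [0.057, -3.141, -0.0]
contact_force: [-0.8, -0.2, -1.0]
grip_width: 0.0208
[0.55359816 0.1754599  0.08344957]
top [229 137]
scene [401 250]
```

View pics/top17.png

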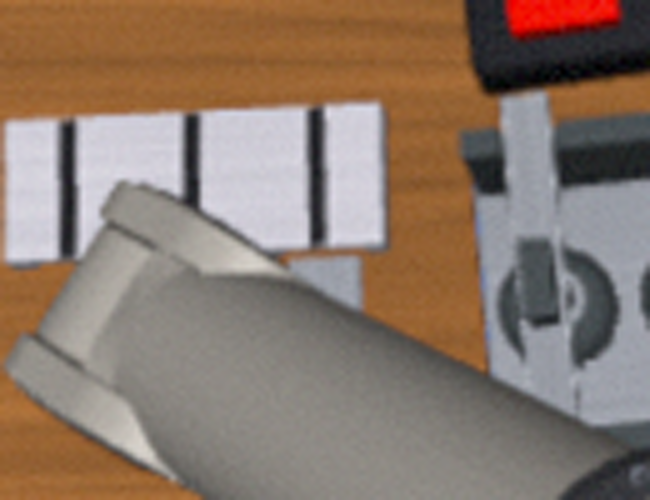

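View pics/scene17.png

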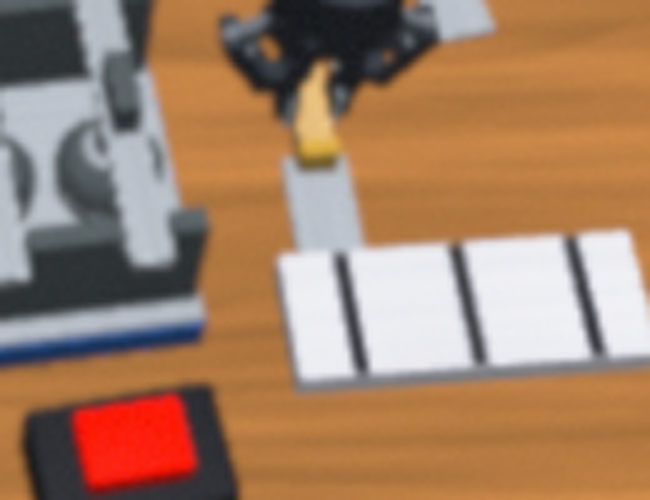

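Run:
```python
from fit import *
for n in("w2","w5","w6","w8","w14"):
    W=np.load(n+".npz")["W"]
    k=((W[...,2]>.0205)&(W[...,2]<.025)&(W[...,0]>.6)&(W[...,1]>.1)).astype(np.uint8)
    nn,L,st,_=cv2.connectedComponentsWithStats(k)
    for i in range(1,nn):
        if st[i,4]>1500: P=W[L==i]; print(n,st[i],"z%.4f"%np.median(P[:,2]),rect(P))
cm=cam("top");I,D=r.grab_frame("top");W=cloud(cm,D)
k=(W[...,2]>.018)&(W[...,2]<.027)&(W[...,0]>.6)&(W[...,0]<.75)&(W[...,1]>.13)&(W[...,1]<.4); print("top",rect(W[k]))
cm=cam("scene");I,D=r.grab_frame("scene");W=cloud(cm,D)
k=(W[...,2]>.018)&(W[...,2]<.027)&(W[...,0]>.6)&(W[...,0]<.75)&(W[...,1]>.13)&(W[...,1]<.4); print("scene",rect(W[k]))
k=(W[...,2]>-.002)&(W[...,2]<.012)&(W[...,0]>.615)&(W[...,0]<.65)&(W[...,1]>.13)&(W[...,1]<.25);
g=I.astype(int); s=g.max(2)-g.min(2); k&=s<40; print("blade",k.sum(),rect(W[k]),np.median(W[k],0))
c,f,Rw,tw=cm
# dark line pixels on roof
k=(W[...,2]>.015)&(W[...,2]<.03)&(W[...,0]>.65)&(W[...,0]<.75)&(W[...,1]>.15)&(W[...,1]<.21)&(g.max(2)<90); print("line",k.sum(),rect(W[k]))
```

```text
w2 [ 472  241  154   71 7298] z0.0229 c=(695.3,250.8) 214.7x83.0 ang=-88.0
w5 [  404   234   210    78 13011] z0.0227 c=(695.9,251.6) 213.5x82.1 ang=-87.7
w6 [  415   246   225    85 15109] z0.0228 c=(695.9,251.4) 213.4x82.2 ang=-87.7
w8 [  398   217   188    74 10579] z0.0228 c=(695.9,251.6) 213.8x81.8 ang=-87.6
w14 [  458   210   182    72 10555] z0.0227 c=(695.9,251.2) 213.8x81.9 ang=-87.6
top c=(694.1,250.3) 214.3x83.7 ang=-87.3
scene c=(695.5,250.3) 215.1x85.3 ang=-88.7
blade 128 c=(631.0,174.5) 52.3x33.0 ang=-87.1 [0.63169819 0.17626474 0.0042037 ]
line 23 c=(699.1,180.3) 67.9x3.7 ang=1.7
```

```bash
python3 -m handwheel '[[[0.0,0.0008,0,0,0,0.004,0.0],[0.008,0.0003,0,0,0,0,0.0],[0.008,0.0003,0,0,0,0,0],[0.008,0.0003,0,0,0,0,0],[0.008,0.0003,0,0,0,0,0],[0.008,0.0004,0,0,0,0,0],[0.008,0.0004,0,0,0,0,0],[0,0,0,0,0,0,0],[0,0,0,0,0,0,0]]]'
python3 - <<'E'
from h import *
o=r.get_obs();print(o["tcp_pos"],o["contact_force"])
for n in("scene",):
    cm=cam(n);I,D=r.grab_frame(n)
    p=proj(cm,[.64,.2,.01])[0].astype(int); print(n,p)
    c=I[max(0,p[1]-50):p[1]+50,p[0]-65:p[0]+65]; save(n+"18.png",cv2.resize(c,None,fx=5,fy=5,interpolation=cv2.INTER_CUBIC))
E
```

```text
clock: 21.87
tcp_pos: [0.6019, 0.1782, 0.0832]
orientation: [0.063, -3.141, -0.0]
contact_force: [-0.7, 0.6, -1.3]
grip_width: 0.0202
[0.6019082  0.17821586 0.08321158] [-0.70217852  0.57833378 -1.29068179]
scene [408 246]
```

View pics/scene18.png

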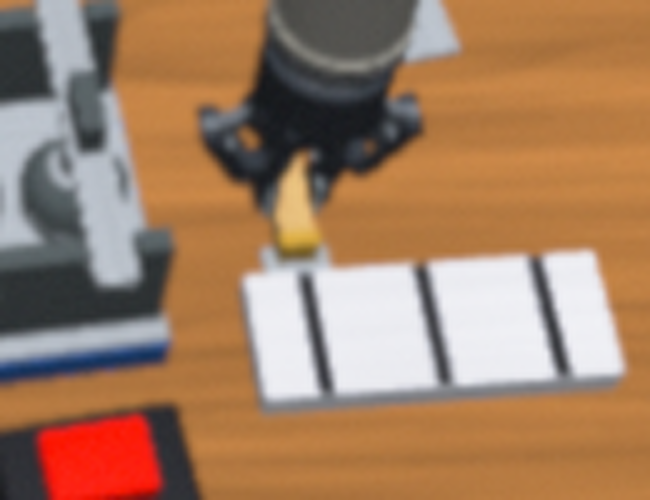

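The blade has gone in with no lateral force. Now the last 16 mm, up to contact.

```bash
python3 -m handwheel '[[[0.005,0.0002,0,0,0,0,0.0],[0.005,0.0002,0,0,0,0,0],[0.004,0.0002,0,0,0,0,0],[0.002,0,0,0,0,0,0],[0,0,0,0,0,0,0],[0,0,0,0,0,0,0]]]'
python3 -m handwheel '[[[0.002,0,0,0,0,0,0.0],[0,0,0,0,0,0,0],[0,0,0,0,0,0,0]]]'
python3 -c "
from sc import run; run('w19')"
```

```text
clock: 22.42
tcp_pos: [0.6177, 0.1788, 0.0833]
orientation: [-0.063, 3.141, 0.0]
contact_force: [0.2, -0.2, -1.2]
grip_width: 0.0201
clock: 22.67
tcp_pos: [0.618, 0.1789, 0.083]
orientation: [0.064, -3.138, 0.001]
contact_force: [-4.9, 0.2, 2.2]
grip_width: 0.0206
[0.61795092 0.17888235 0.08299653] -177.64548340352235 0.02064826747761348 [-4.89223902  0.2087866   2.24133806]
   0.0195 3481 [ 36   0  98 341] z0.0226 c=(586.1,82.1) 145.9x3.5 ang=5.8
   0.0195 1544 [279 170  80 122] z0.0247 c=(598.4,179.3) 51.2x33.1 ang=-7.7
   0.0195 4892 [513 337 127  63] z0.0226 c=(661.1,320.9) 84.7x36.2 ang=58.9
   0.0195 736 [284 342  70  25] z0.0226 c=(663.4,180.2) 33.4x11.5 ang=-87.3
   0.0275 4929 [ 15   0 109 350] z0.0312 c=(586.0,81.9) 141.5x4.0 ang=5.9
   0.034 21052 [  0   0 113 400] z0.0402 c=(605.5,75.6) 171.2x47.7 ang=-13.3
   0.034 527 [256 265  38  64] z0.0392 c=(620.1,161.3) 22.4x13.8 ang=2.1
   0.034 531 [344 265  38  64] z0.0391 c=(618.8,195.4) 22.5x13.8 ang=2.3
   0.044 3224 [  0 224  49 137] z0.0513 c=(617.8,69.4) 50.7x15.0 ang=0.2
   0.044 1182 [225 278  68  76] z0.0527 c=(616.4,162.4) 28.0x18.6 ang=51.1
   0.044 1011 [345 279  47  75] z0.0506 c=(616.3,191.2) 26.9x12.1 ang=-25.8
   0.008 2888 [ 53   0  92 334] z0.0126 c=(588.0,82.3) 152.4x3.5 ang=6.2
   0.008 440 [497 326  53  12] z0.0118 c=(654.2,284.8) 24.1x3.2 ang=-85.9
```

View pics/w19.png

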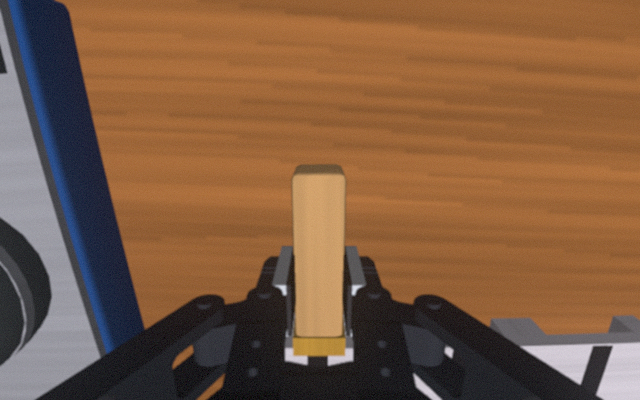

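```bash
python3 -m handwheel '[[[0.003,0,-0.001,0,0,0,0.0],[0,0,0,0,0,0,0],[0,0,0,0,0,0,0],[0,0,0,0,0,0,0]]]'
python3 -m handwheel '[[[-0.003,0,0,0,0,0,0.03],[0,0,0,0,0,0,0.04],[0,0,0,0,0,0,0.04],[0,0,0.03,0,0,0,0.04],[-0.02,0,0.035,0,0,0,0.05],[-0.02,0,0.035,0,0,0,0.06],[0,0,0.03,0,0,0,0.06],[0,0,0,0,0,0,0.06],[0,0,0,0,0,0,0.06]]]'
python3 - <<'E'
from fit import *
cm=cam("wrist");I,D=r.grab_frame("wrist"); save("w20.png",I); W=cloud(cm,D); o=r.get_obs(); print(o["tcp_pos"])
m=(abs(W[...,1]-.178)<.03)&(W[...,0]>.56)&(W[...,0]<.75)
k=m&(W[...,2]>.018)&(W[...,2]<.028)&(W[...,0]<.655); g=I.astype(int); k&=(g[...,0]-g[...,2]>40); print("handle",rect(W[k]),np.median(W[k],0))
k=(W[...,2]>.0205)&(W[...,2]<.025)&(W[...,0]>.6)&(W[...,1]>.1)&(g.max(2)-g.min(2)<40); print("rack",rect(W[k]))
k=(W[...,2]>.002)&(W[...,2]<.008)&(W[...,1]>.22)&(W[...,0]<.6);print(rect(W[k]))
E
```

```text
clock: 23.05
tcp_pos: [0.6183, 0.1791, 0.0817]
orientation: [0.066, -3.133, 0.003]
contact_force: [-13.4, -0.9, 7.0]
grip_width: 0.0206
clock: 23.8
tcp_pos: [0.5811, 0.1792, 0.2149]
orientation: [-0.062, 3.136, 0.002]
contact_force: [0.0, 0.1, -1.0]
grip_width: 0.0599
[0.58046087 0.17849586 0.21310456]
handle c=(614.2,178.7) 81.9x23.4 ang=1.9 [0.61170391 0.17819958 0.02440969]
rack c=(692.1,251.1) 213.4x90.3 ang=-88.1
c=(511.8,348.6) 257.3x175.7 ang=-89.9
```

View pics/w20.png

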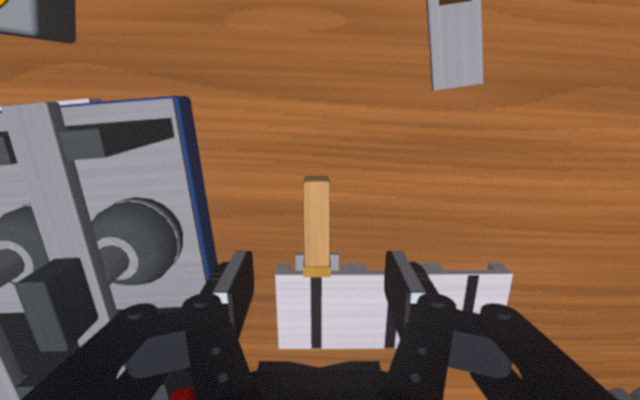

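Run:
```python
from fit import *
cm=cam("wrist");I,D=r.grab_frame("wrist"); W=cloud(cm,D)
print(np.round(W[165:285:3,317]*1000,1).tolist())
print("face",np.round(W[255:280:2,287]*1000,1).tolist())
save("w21.png",cv2.resize(I[160:300,240:400],None,fx=4,fy=4,interpolation=cv2.INTER_CUBIC))
```

```text
[[563.7, 175.9, 0.9], [566.1, 176.0, 1.8], [569.0, 176.1, 0.2], [571.5, 176.2, 1.1], [574.3, 176.3, 0.5], [573.9, 176.4, 12.8], [574.2, 176.4, 21.9], [575.9, 176.5, 24.5], [578.2, 176.6, 25.2], [580.8, 176.7, 24.8], [583.2, 176.8, 25.2], [585.6, 176.9, 25.7], [588.6, 177.0, 24.0], [591.1, 177.1, 24.2], [593.2, 177.2, 25.6], [596.1, 177.3, 24.6], [598.4, 177.4, 25.5], [601.1, 177.5, 25.1], [603.8, 177.6, 24.9], [606.9, 177.7, 23.7], [609.1, 177.8, 24.8], [611.9, 177.9, 24.5], [614.4, 178.0, 24.8], [617.8, 178.2, 23.3], [620.2, 178.2, 23.9], [622.7, 178.4, 24.3], [625.5, 178.5, 24.3], [628.0, 178.6, 24.8], [631.0, 178.7, 24.2], [633.6, 178.8, 24.7], [636.8, 178.9, 23.9], [639.1, 179.0, 24.9], [641.8, 179.1, 25.2], [644.9, 179.2, 24.8], [648.1, 179.3, 24.1], [650.4, 179.4, 25.3], [653.2, 179.5, 25.4], [655.8, 179.6, 26.0], [659.4, 179.8, 25.0], [663.3, 179.9, 23.3]]
face [[649.3, 151.4, 1.2], [651.7, 151.4, 0.4], [653.6, 151.5, 0.8], [656.4, 151.4, -0.6], [657.6, 151.5, 1.2], [660.0, 151.5, 0.6], [659.8, 151.9, 4.7], [660.0, 152.2, 8.1], [659.7, 152.5, 12.3], [660.2, 152.8, 15.0], [660.5, 153.1, 18.0], [659.8, 153.5, 22.7], [661.8, 153.5, 22.8]]
```

View pics/w21.png

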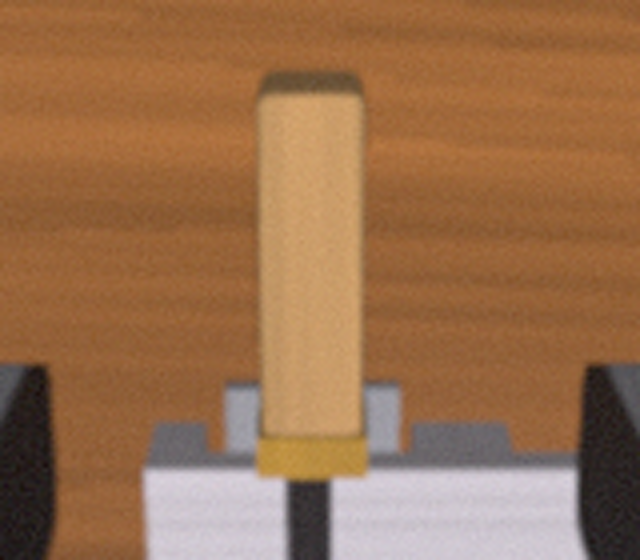

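Scraper 0 is home: its rear end is at x=574.1 and the rack face at 658.9, a distance of 84.8 mm for an 85 mm handle. Now scraper 1.

```bash
python3 -m handwheel '[[[-0.031,0.0148,0.004,0,0,0.025,0.06],[-0.031,0.0148,0.004,0,0,0.025,0.06],[-0.031,0.0148,0.004,0,0,0.025,0.06],[-0.031,0.0148,0.004,0,0,0.025,0.06],[-0.031,0.0148,0.004,0,0,0.025,0.06],[-0.031,0.0148,0.004,0,0,0.023,0.06],[0,0,0,0,0,0,0.06],[0,0,0,0,0,0,0.06],[0,0,0,0,0,0,0.06]]]' 60
python3 - <<'E'
from fit import *
o=r.get_obs();x=Rn.from_rotvec(o["orientation"]).as_matrix()[:2,0]; print(o["tcp_pos"],np.degrees(np.arctan2(x[1],x[0])))
cm=cam("wrist");I,D=r.grab_frame("wrist"); save("w22.png",I); W=cloud(cm,D)
for lo,hi in((.019,.03),(.0025,.007)):
    k=((W[...,2]>lo)&(W[...,2]<hi)).astype(np.uint8)
    n,L,st,_=cv2.connectedComponentsWithStats(k)
    for i in range(1,n):
        if st[i,4]>500: P=W[L==i]; print("  ",lo,st[i,4],st[i,:2],"z%.4f"%np.median(P[:,2]),rect(P))
E
```

```text
clock: 24.65
tcp_pos: [0.3941, 0.267, 0.2356]
orientation: [0.294, -3.127, 0.001]
contact_force: [1.0, -0.4, -0.8]
grip_width: 0.0602
[0.3941499  0.26703774 0.23562527] -169.24599394483118
   0.019 758 [  0 126] z0.0233 c=(434.4,-12.9) 79.4x9.4 ang=-2.6
   0.019 2490 [307 135] z0.0245 c=(394.5,267.1) 86.1x23.5 ang=11.3
   0.019 1125 [  0 251] z0.0249 c=(524.2,38.9) 123.3x53.5 ang=62.4
   0.0025 6907 [533  56] z0.0030 c=(329.7,548.5) 185.9x121.8 ang=0.5
   0.0025 2245 [299 212] z0.0047 c=(461.2,280.6) 73.5x41.0 ang=11.0
```

View pics/w22.png

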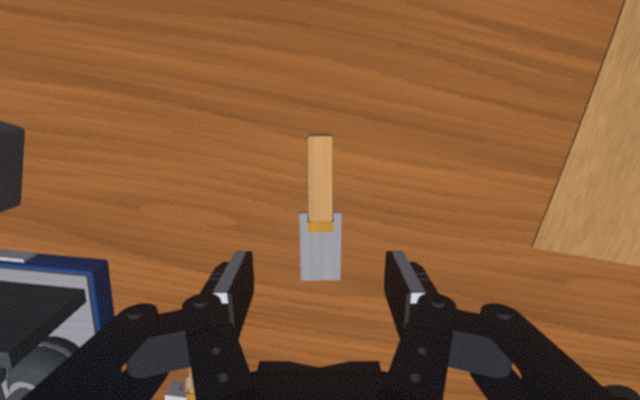

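```bash
python3 -m handwheel '[[[0.0004,0.0001,-0.035,0,0,0.005,0.05],[0,0,-0.035,0,0,0,0.05],[0,0,-0.035,0,0,0,0.05],[0,0,-0.03,0,0,0,0.05],[0,0,-0.016,0,0,0,0.05],[0,0,-0.003,0,0,0,0.05],[0,0,0,0,0,0,0.05],[0,0,0,0,0,0,0.0],[0,0,0,0,0,0,0.0],[0,0,0,0,0,0,0.0]]]' 60
python3 -m handwheel '[[[0,0,0.0,0,0,0,0.0],[0,0,0.0,0,0,0,0.0],[0,0,0,0,0,0,0]]]'
python3 -m handwheel '[[[0,0,0.01,0,0,0,0.0],[0.01,-0.002,0.01,0,0,-0.03,0.0],[0.02,-0.004,0.01,0,0,-0.03,0.0],[0.02,-0.004,0,0,0,-0.03,0.0],[0.02,-0.004,0,0,0,-0.03,0.0],[0.02,-0.004,0,0,0,-0.03,0.0],[0.02,-0.004,0,0,0,-0.003,0.0],[0.005,-0.001,0,0,0,0,0.0],[0,0,0,0,0,0,0],[0,0,0,0,0,0,0]]]'
python3 -c "
from sc import run; run('w23')"
```

```text
clock: 25.53
tcp_pos: [0.3949, 0.2682, 0.0838]
orientation: [-0.302, 3.125, 0.002]
contact_force: [-0.2, -0.4, -0.2]
grip_width: 0.0202
clock: 25.78
tcp_pos: [0.3949, 0.2682, 0.0838]
orientation: [-0.302, 3.124, 0.001]
contact_force: [-0.6, -0.2, 7.9]
grip_width: 0.0206
clock: 26.62
tcp_pos: [0.5082, 0.2448, 0.1127]
orientation: [0.064, -3.14, -0.001]
contact_force: [-0.5, 0.4, -1.7]
grip_width: 0.0201
[0.50815191 0.24479169 0.11270866] -177.677038856585 0.020140157018557443 [-0.45192961  0.39053041 -1.66404932]
   0.0195 1518 [  0 234  64 151] z0.0224 c=(561.8,79.7) 102.1x6.5 ang=7.6
   0.0275 1562 [  0 255  53 138] z0.0309 c=(565.5,80.0) 90.9x4.4 ang=6.0
   0.0275 911 [285 319  68  48] z0.0332 c=(566.2,246.5) 38.5x27.4 ang=-66.9
   0.034 2487 [  0 291  44 109] z0.0396 c=(573.8,74.1) 70.8x19.4 ang=1.4
   0.044 9949 [262 169 114 184] z0.0533 c=(507.6,243.2) 88.2x46.1 ang=-12.2
   0.008 1485 [  0 228  76 150] z0.0123 c=(563.7,79.8) 107.2x13.3 ang=11.9
```

View pics/w23.png

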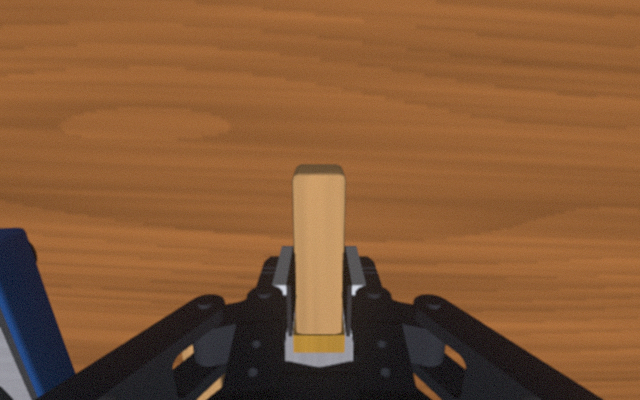

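```bash
python3 -m handwheel '[[[0,-0.0006,-0.015,0,0,0,0.0],[0,0,-0.0125,0,0,0,0.0],[0.008,0.0003,0,0,0,0,0],[0.012,0.0005,0,0,0,0,0.0],[0.012,0.0005,0,0,0,0,0.0],[0.008,0.0003,0,0,0,0,0],[0.008,0.0003,0,0,0,0,0],[0,0,0,0,0,0,0],[0,0,0,0,0,0,0]]]'
python3 - <<'E'
from h import *
o=r.get_obs();print(o["tcp_pos"],o["contact_force"])
n="scene"
cm=cam(n);I,D=r.grab_frame(n)
p=proj(cm,[.64,.22,.01])[0].astype(int); print(n,p)
c=I[max(0,p[1]-50):p[1]+50,p[0]-65:p[0]+65]; save(n+"24.png",cv2.resize(c,None,fx=5,fy=5,interpolation=cv2.INTER_CUBIC))
E
```

```text
clock: 27.42
tcp_pos: [0.5565, 0.246, 0.0842]
orientation: [0.063, -3.14, 0.0]
contact_force: [0.5, 0.0, -1.2]
grip_width: 0.0203
[0.55653939 0.24597122 0.08420763] [ 0.48111109  0.03297815 -1.1968644 ]
scene [415 245]
```

View pics/scene24.png

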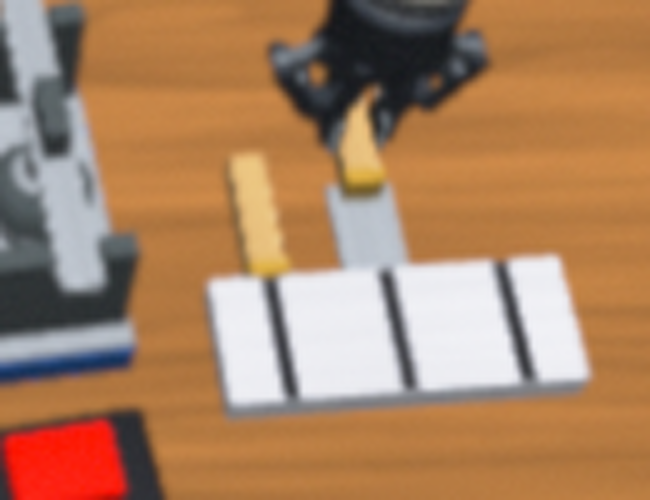

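```bash
python3 -m handwheel '[[[0.008,0.0006,0,0,0,0,0.0],[0.008,0.0003,0,0,0,0,0],[0.008,0.0003,0,0,0,0,0],[0.008,0.0003,0,0,0,0,0],[0.008,0.0004,0,0,0,0,0],[0.008,0.0004,0,0,0,0,0],[0.004,0.0002,0,0,0,0,0],[0,0,0,0,0,0,0],[0,0,0,0,0,0,0]]]'
python3 -m handwheel '[[[0.004,0.0001,0,0,0,0,0.0],[0.003,0.0001,0,0,0,0,0],[0.002,0,0,0,0,0,0],[0,0,0,0,0,0,0],[0,0,0,0,0,0,0]]]'
```

```text
clock: 28.22
tcp_pos: [0.6089, 0.2485, 0.0847]
orientation: [0.063, -3.141, -0.0]
contact_force: [-0.7, -0.1, -1.3]
grip_width: 0.0204
clock: 28.63
tcp_pos: [0.6149, 0.249, 0.0844]
orientation: [0.066, -3.135, 0.003]
contact_force: [-8.7, -0.9, 3.3]
grip_width: 0.0203
```

Contact is felt at the expected position. I'll press slightly, release, lift and check.

```bash
python3 -m handwheel '[[[0.002,0,-0.001,0,0,0,0.0],[0,0,0,0,0,0,0],[0,0,0,0,0,0,0]]]'
python3 -m handwheel '[[[0,0,0,0,0,0,0.03],[0,0,0,0,0,0,0.04],[0,0,0,0,0,0,0.04],[0,0,0.03,0,0,0,0.04],[-0.02,0,0.035,0,0,0,0.05],[-0.02,0,0.035,0,0,0,0.06],[0,0,0.03,0,0,0,0.06],[0,0,0,0,0,0,0.06],[0,0,0,0,0,0,0.06]]]'
python3 - <<'E'
from fit import *
o=r.get_obs(); print(o["tcp_pos"])
cm=cam("wrist");I,D=r.grab_frame("wrist"); save("w25.png",I); W=cloud(cm,D)
for y in (.178,.247):
    g=I.astype(int)
    k=(abs(W[...,1]-y)<.009)&(W[...,2]>.01)&(W[...,0]>.55)&(W[...,0]<.6); print("rear",np.percentile(W[k][:,0],[1,3,10]))
k=(W[...,2]>.006)&(W[...,2]<.018)&(W[...,0]>.64)&(W[...,0]<.67)&(W[...,1]>.145)
P=W[k]; print(np.polyfit(P[:,1],P[:,0],1),np.polyval(np.polyfit(P[:,1],P[:,0],1),[.178,.247]),k.sum())
E
```

```text
clock: 28.88
tcp_pos: [0.6152, 0.2493, 0.0832]
orientation: [0.067, -3.132, 0.004]
contact_force: [-14.8, -2.2, 6.1]
grip_width: 0.0205
clock: 29.63
tcp_pos: [0.5813, 0.2493, 0.2165]
orientation: [-0.063, 3.136, 0.002]
contact_force: [0.1, -0.1, -0.2]
grip_width: 0.0596
[0.58133264 0.2492794  0.21650387]
rear [0.57297994 0.57322618 0.57358203]
rear [0.57094081 0.5713139  0.57181536]
[-0.03133509  0.66347699] [0.65789934 0.65573722] 597
```

View pics/w25.png

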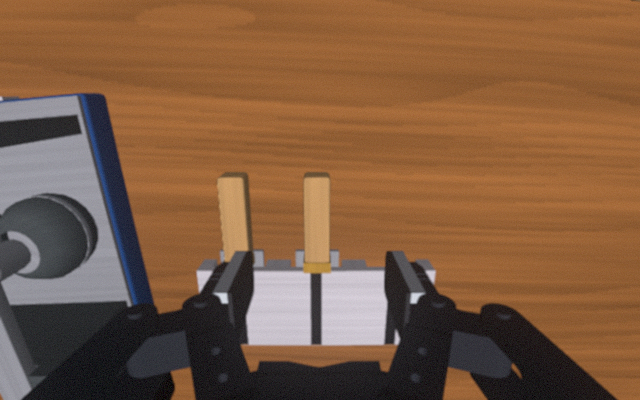

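Both scrapers are home (84.7 and 84.4 mm from handle rear end to rack face). Next I rise and go over the isolator, checking the bars from there before switching on.

```bash
python3 -m handwheel '[[[-0.004,-0.01,0.039,0,0,0,0.06],[-0.004,-0.01,0.039,0,0,0,0.06],[-0.014,-0.033,0.015,0,0,-0.02,0.06],[-0.014,-0.033,0,0,0,-0.02,0.06],[-0.014,-0.033,0,0,0,-0.02,0.06],[-0.014,-0.033,0,0,0,-0.02,0.06],[-0.014,-0.033,0,0,0,-0.02,0.06],[-0.014,-0.033,0,0,0,-0.02,0.06],[-0.014,-0.033,0,0,0,-0.02,0.06],[-0.014,-0.033,0,0,0,-0.015,0.06]]]' 60
python3 -m handwheel '[[[0,-0.015,0,0,0,0,0.06],[0,0,0,0,0,0,0.06],[0,0,0,0,0,0,0.06],[0,0,0,0,0,0,0.06]]]' 
python3 -c "
from held import *; run('w26')
W=np.load('w26.npz')['W']
k=(W[...,2]>.077)&(W[...,2]<.09)&(abs(W[...,0]-.43)<.05)&(abs(W[...,1]+.052)<.05); print('iso',k.sum(),rect(W[k]))
"
python3 - <<'E'
from h import *
I,D=r.grab_frame("top"); save("top26.png",I)
E
```

```text
clock: 30.52
tcp_pos: [0.4589, -0.0375, 0.3058]
orientation: [-0.183, -3.135, -0.001]
contact_force: [0.3, -0.3, 0.7]
grip_width: 0.06
clock: 30.85
tcp_pos: [0.4602, -0.0495, 0.3065]
orientation: [-0.179, -3.136, -0.002]
contact_force: [0.3, 0.5, -0.5]
grip_width: 0.0602
[ 0.46017844 -0.04949714  0.30648951] 173.4778447973097 0.06015388136890126
  rail 1012 [412 243  36  54] z0.1245 c=(540.4,37.2) 50.6x23.6 ang=6.8
  rail 469 [445 252  28  22] z0.1243 c=(534.0,62.1) 21.1x15.3 ang=-83.2
  rail 2453 [319 261  50 101] z0.1246 c=(575.0,-39.2) 104.2x24.2 ang=6.4
  rail 529 [353 269  32  24] z0.1245 c=(542.4,-14.3) 27.2x15.1 ang=-85.1
  rail 992 [262 282  61  27] z0.1245 c=(549.4,-82.5) 50.3x16.3 ang=-83.3
  rail 208 [444 384  15  16] z0.1247 c=(675.1,56.1) 21.0x14.4 ang=6.4
  rail 176 [460 390  23  10] z0.1237 c=(684.9,77.2) 20.3x7.4 ang=-85.4
iso 1003 c=(430.1,-52.3) 55.6x13.6 ang=-6.6
```

View pics/w26.png

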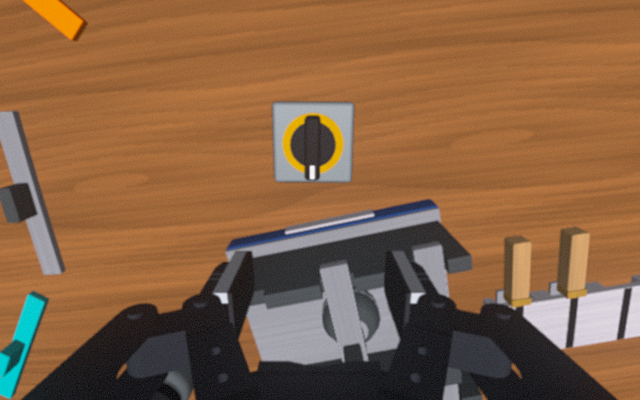

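View pics/top26.png

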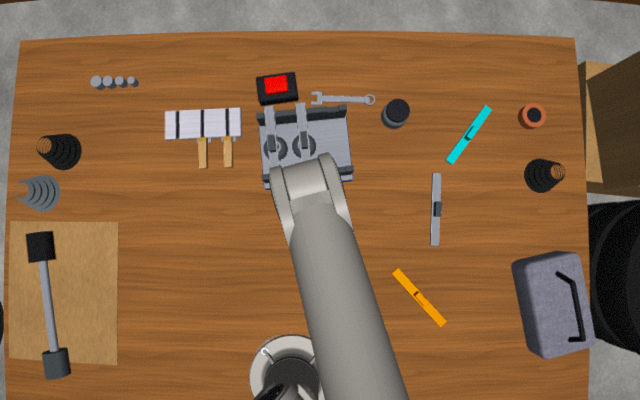

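Everything is in place (bars, scrapers, bystanders) and the isolator is still OFF (handle at -6.6°). I'll grasp the handle.

```bash
python3 -m handwheel '[[[-0.01,-0.001,-0.035,0,0,0,0.06],[-0.01,-0.001,-0.035,0,0,0,0.06],[-0.01,-0.0006,-0.035,0,0,0,0.06],[0,0,-0.035,0,0,0,0.06],[0,0,-0.025,0,0,0,0.06],[0,0,-0.0085,0,0,0,0.06],[0,0,0,0,0,0,0.06],[0,0,0,0,0,0,0.03],[0,0,0,0,0,0,0.0],[0,0,0,0,0,0,0.0]]]' 60
python3 -m handwheel '[[[0,0,0,0,0,0,0.0],[0,0,0,0,0,0,0.0],[0,0,0,0,0,0,0.0]]]'
python3 -m handwheel '[[[0,0,0,0,0,-0.08,0.0],[0,0,0,0,0,-0.12,0.0],[0,0,0,0,0,-0.12,0.0],[0,0,0,0,0,-0.12,0.0],[0,0,0,0,0,-0.12,0.0],[0,0,0,0,0,-0.12,0.0],[0,0,0,0,0,-0.12,0.0],[0,0,0,0,0,-0.12,0.0],[0,0,0,0,0,-0.12,0.0],[0,0,0,0,0,-0.12,0.0]]]'
python3 - <<'E'
from h import *
o=r.get_obs(); x=Rn.from_rotvec(o["orientation"]).as_matrix()[:2,0]; print(o["tcp_pos"],np.degrees(np.arctan2(x[1],x[0])), o["joints"],o["contact_force"],o["moment"])
E
```

```text
clock: 31.78
tcp_pos: [0.4312, -0.0528, 0.1348]
orientation: [0.18, 3.133, -0.001]
contact_force: [0.5, 0.4, 0.5]
grip_width: 0.0242
clock: 32.03
tcp_pos: [0.4311, -0.052, 0.1349]
orientation: [0.18, 3.133, 0.001]
contact_force: [-0.9, 3.8, 7.7]
grip_width: 0.0124
clock: 32.87
tcp_pos: [0.4292, -0.0543, 0.1349]
orientation: [1.877, 2.518, -0.005]
contact_force: [-8.1, -3.8, 18.0]
grip_width: 0.0124
[ 0.42918876 -0.05427246  0.13485111] 106.58073084663627 [ 0.45748549  0.40568562 -0.55871793  2.22251468  0.38217953  0.6059337
 -0.09395057] [-8.13801372 -3.78849808 18.02659377] [-0.97302235  1.87281379  0.16070944]
```

```bash
python3 -m handwheel '[[[0,0,0,0,0,-0.12,0.0],[0,0,0,0,0,-0.12,0.0],[0,0,0,0,0,-0.12,0.0],[0,0,0,0,0,-0.1,0.0],[0,0,0,0,0,0,0.0],[0,0,0,0,0,0,0.0]]]'
python3 - <<'E'
from h import *
o=r.get_obs(); x=Rn.from_rotvec(o["orientation"]).as_matrix()[:2,0]; print(o["tcp_pos"],np.degrees(np.arctan2(x[1],x[0])),o["contact_force"],o["moment"])
E
```

```text
clock: 33.37
tcp_pos: [0.4281, -0.0543, 0.1348]
orientation: [2.392, 2.035, -0.009]
contact_force: [-10.6, -4.4, 23.0]
grip_width: 0.0127
[ 0.42809697 -0.05426527  0.13482134] 80.76572972096126 [-10.61283864  -4.43775202  23.0395517 ] [-0.9496835   2.43149098  1.25418193]
```

```bash
python3 -m handwheel '[[[0,0,0,0,0,0.03,0.05],[0,0,0,0,0,0,0.06],[0,0,0,0,0,0,0.06],[0,0,0.03,0,0,0,0.06],[0,0,0.04,0,0,0,0.06],[0,0,0.04,0,0,0,0.06],[0,0,0.035,0,0,0,0.06],[0,0,0.035,0,0,0,0.06],[0,0,0,0,0,0,0.06],[0,0,0,0,0,0,0.06]]]'
python3 - <<'E'
from fit import *
o=r.get_obs();x=Rn.from_rotvec(o["orientation"]).as_matrix()[:2,0]; print(o["tcp_pos"],np.degrees(np.arctan2(x[1],x[0])),o["contact_force"])
cm=cam("wrist");I,D=r.grab_frame("wrist"); save("w28.png",I); W=cloud(cm,D)
k=(W[...,2]>.077)&(W[...,2]<.09)&(abs(W[...,0]-.43)<.05)&(abs(W[...,1]+.052)<.05); print('iso',k.sum(),rect(W[k]))
k=(W[...,2]>.04)&(W[...,2]<.0465)&(abs(W[...,0]-.43)<.05)&(abs(W[...,1]+.052)<.05); print('base',k.sum(),rect(W[k]))
I,D=r.grab_frame("scene"); save("scene28.png",I)
E
```

```text
clock: 34.2
tcp_pos: [0.4311, -0.0529, 0.3156]
orientation: [2.363, 2.064, 0.005]
contact_force: [0.3, 0.5, -0.3]
grip_width: 0.0602
[ 0.43109422 -0.05293715  0.31555839] 82.26688218384311 [ 0.34166638  0.45957703 -0.32356605]
iso 882 c=(430.3,-51.6) 55.4x13.9 ang=82.5
base 3067 c=(430.4,-51.9) 80.2x79.9 ang=83.2
```

View pics/w28.png

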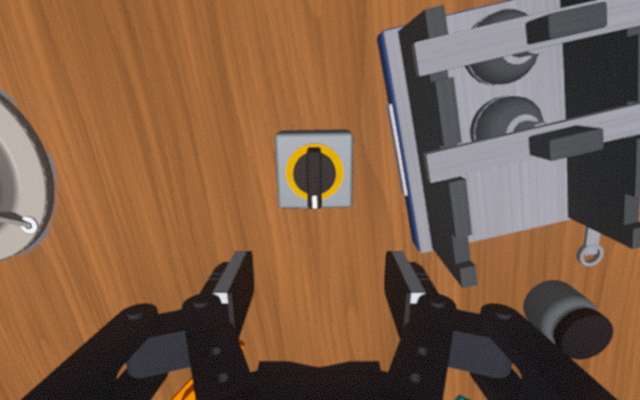

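View pics/scene28.png

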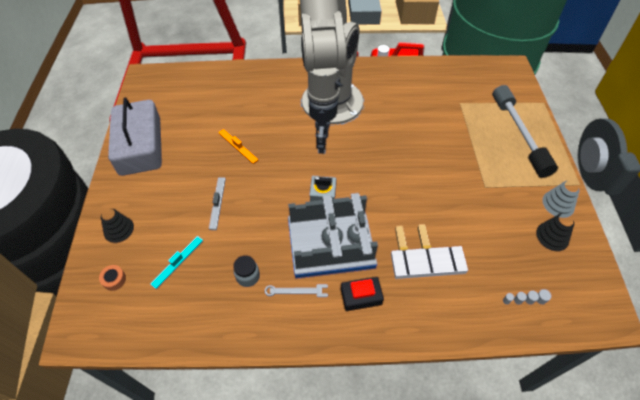

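The handle is in line with the housing at ON (314,175, white end to -y). Both bars are seated over the two joints, both scrapers are home and the bystanders have not moved. I'm handing in.

```bash
python3 -c "
from bench import r
print(r.hand_in())"
```

```text
the job is handed in; nothing more can be done
None
```

The deck is ready and I handed the job in at about 34 s. I turned the isolator off to its stop, laid two bars over the two joints present and slid both scrapers into the rack. Then I turned the isolator back on to its stop. The third bar stays on the bench as a spare.

Last checks:
- **Isolator:** the handle lines up with the housing to within 0.7° at ON, and both stops were felt.
- **Bars:** the tops are level with the rails at 124.5 mm, and both are within about 1 mm of centre.
- **Scrapers:** the distance from each handle's rear end to the rack face is 84.7 and 84.4 mm for an 85 mm handle, so both are home. They sit in slots 0 and 1, and I felt contact at the end of each push.
- **Bystanders:** the tub, battery and wrench look unmoved in the last pictures.

No check failed. The scene camera's rack position was about 1 mm off the wrist camera's, so I used the wrist's.

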